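# Complete the bottle row and draw up the turnbuckle clamp

## Task

The third square bottle is missing from the clamp carrier: move the two square bottles in the carrier apart along their channel and stand the loose square bottle upright between them, down in the channel. Then turn the middle body of the turnbuckle, its top spokes going away from the robot towards the bottles, until both end cheeks have drawn in and the three bottles are held snugly with no gap left in the row. Do not tip any bottle over, and leave the other glassware where it stands.

Things in the scene. Friction and masses are not known exactly. Their poses are not given: they have to be found in the camera images.
- carrier: aluminium clamp carrier fixed to the bench: base plate 235 x 360 mm, 10 mm thick. Origin on the bench under it, 7.5 mm nearer the robot than the plate's middle. z up, y along the row of bottles, x from the turnbuckle (robot side) to the row. The bottles' channel runs along y at x = +80 mm, 61 mm wide between two rails 8 mm above the base plate; its floor is the plate's top.
- row_mid (a point): the middle of the channel floor, where the missing bottle's underside is to stand (carrier x = 80 mm, y = 0, z = 10 mm). The floor grips: a bottle dragged along by its cap leans over instead of sliding, unless lifted a little
- cheek_left_face (a point): left upright steel end cheek (carrier +y), crossing the channel; point on its inner face over the channel's middle line, 40 mm above the bench. Inner face at carrier y = 101 mm - 5 mm x turnbuckle angle in rad. Its top is 69 mm above the bench beside the bottles, 103 mm at the turnbuckle.
- cheek_right_face (a point): the same on the right end cheek (carrier -y), which moves as its mirror image
- turnbuckle (a joint): angle (rad) of the turnbuckle's middle body about the carrier's y; opposed threads draw each cheek in 5 mm per rad. At 0 one of its four spokes points straight up; grows as the top goes to carrier +x (away from the robot, to the bottles). Starts at 0.2 to 1.2, about 4.0 with three bottles held without gap; stays where left (friction 0.12 N m: about 2 N at a spoke's end).
- turnbuckle_mid (a point): centre of the part that is turned, a steel sleeve 100 mm long, 26 mm thick, along the carrier's y at carrier x = -60 mm, 85 mm above the bench; axes turn with it. At its middle (collar 34 mm thick, 28 mm wide) stand four spokes, 90 degrees apart: rods 10 mm thick with black 16 mm balls, ball centres 60 mm from the axis.
- bottle_a_center (a point): Square amber bottle, body 54 x 54 x 68 mm, with a round black cap (36 mm diameter, 24 mm high) on top; 104 mm tall, about 0.25 kg. Point: its centre, 52 mm above its underside, 40 mm below the cap's middle; z up, x and y square to its sides. In the channel on the left (carrier +y); the gap to its neighbour is 15 to 40 mm, with room out to the cheek.
- bottle_b_center (a point): Square amber bottle, body 54 x 54 x 68 mm, with a round black cap (36 mm diameter, 24 mm high) on top; 104 mm tall, about 0.25 kg. Point: its centre, 52 mm above its underside, 40 mm below the cap's middle; z up, x and y square to its sides. In the channel on the right (carrier -y).
- bottle_c_center (a point): Square amber bottle, body 54 x 54 x 68 mm, with a round black cap (36 mm diameter, 24 mm high) on top; 104 mm tall, about 0.25 kg. Point: its centre, 52 mm above its underside, 40 mm below the cap's middle; z up, x and y square to its sides. The missing third bottle: stands loose on the bench, to the left or right of the carrier.
- round_bottle_center (a point): bystander: a taller round amber bottle, 62 mm in diameter and 125 mm tall, on the bench on the other side of the carrier; point 60 mm above its underside
- beaker_center (a point): bystander: glass beaker, 72 mm in diameter, 90 mm tall, on the bench; point 45 mm above its underside
- mortar_center (a point): bystander: white mortar bowl, 104 mm in diameter, 60 mm tall, on the bench; point 30 mm above its underside
Mind the look-alikes: they are no part of the job. Leave any blue look-alike of the part that bears bottle_a_center alone.

How it is judged:
By the outcome, as a careful person would: the job done as asked, in the order asked, and still so for the second after the job is handed in, with the robot touching nothing.
It also fails if it takes over 72 s, if anything falls off the work surface, if the arm or the gripper's body presses on something with over 40 N, if the wrist force passes 120 N, or if a joint passes its speed limit or range.

## Robot

A 6-joint arm with a two-finger parallel gripper is mounted at the origin on the work surface. World frame = base frame: x ahead of the robot, y to its left, z up, the work surface at z = 0. Lengths are in m, angles in degrees, forces in N, time in s.
With the tool pointing down it reaches from about 0.4 to 0.825 m from the base axis. Payload 7 kg.
Tool frame: the origin (TCP) lies midway between the tips of the shut fingers; the grasp point (between the pads) lies 19 mm behind it; x points along the fingers, z is the direction in which the jaws open and shut, and the axes are right-handed (so a half turn about x gives the same grasp; the last joint's range is limited). The gripper opens to 88 mm and grips with 3 to 60 N. Pads are 19 mm wide; open, the fingers measure 130 mm over their backs; the gripper's body (78 mm by 193 mm) begins 47 mm behind the grasp point.
Start: joints at [93.742, 20.546, 0.682, 0, -70.136, -16.507], TCP at [0.149, 0.658, 0.227] pointing down, gripper open.
Joint ranges: [-176.03, 176.03], [-82.01, 121.73], [-58.28, 71.71], [-173.87, 95.51], [-174.79, -0.11], [-173.66, 173.66]. Speed limits (degrees/s): [136.94, 136.94, 172.46, 180, 180, 180].

## Interface

Orientations are given as [roll, pitch, yaw] about the fixed x, y, z axes, in that order (R = Rz(yaw) Ry(pitch) Rx(roll)).
In Python, from plant import get_state, capture, close_job gives the robot as it stands.
- The arm moves only by the tool play_rows, never from a script. Its argument "series" is one flat list of numbers, 4 for each row, row after row: the shift along the tool's x, y, z in m, then the turn about the tool's x in rad. In form: [tx, ty, tz, spin, tx, ty, tz, spin, ...]. A call has exactly 5 rows; each row shifts and turns the commanded pose from where the row before left it, along the tool's axes as they then stand; what a row does not reach is not made up. A row lasts 1/12 s, in which the tool goes at most 41.7 mm and 7.16 degrees, less where a joint would pass 70% of its speed; a pose out of reach is approached as far as the arm can. A call is refused whole if a number of a shift passes 0.0417 or a number of a turn 0.125, either way. A call with a gripper value outside its range is refused whole. "jaw" is the opening in per cent of the stroke, from 0 (shut) to 100 (fully open), set as the call begins (left out, the last holds). The fingers move at their own pace and stop on an object; "squeeze" is the grip in N (left out, the last holds). Time passes only in rows, so rows that do not move let the fingers close, or fill a call up. It gives the time, the measured TCP pose, the force and the opening at its end, in the units of the state.
- get_state(): the state, without advancing time (a new reading comes with each control period).
- capture(name): name is "scene" or "top"; returns a dict with "img" (400x640x3 uint8, blue, green, red), "K" (3x3 intrinsics, pixels), "world_from_camera" (4x4, takes a point from camera to world coordinates). Camera axes: x right, y down, z forward; pixel columns grow to the right and rows downward; lengths in m; the calibration is good to about 2 mm. A picture is of the moment at which its call begins. There is no depth.
- close_job(): hands the job in, once; it reports no verdict.
The state is a dict: "time_s": time; "joints": joint angles; "qd": joint speeds; "joint_torque": joint torques, N m; "tcp_pos": TCP position; "eef_rot": TCP orientation; "contact_force": force on the tool from outside, world axes, zero at the start; "moment": the same for the moment, N m; "gripper_width": finger opening in m.
Only numpy, scipy, OpenCV 4.12 (cv2) and the standard library are available. Lean on these libraries where they do the work, as an engineer would, in place of code of your own. Each camera call takes 0.05 s, during which the arm holds its last target.

## Working session

There is one attempt and no reset: what is moved stays moved. The work goes in short steps, Python scripts to look and compute and a tool call to move; the robot and the scene stay as the last step left them, time stands still between calls to the robot, and variables do not carry over. Pictures are saved under pics/ and viewed, and the job is handed in when it is done.

Besides the shell and the picture viewer there is one more tool, called after ">>>" as name(argument=value, ...), one argument or row to a line, values as JSON. play_rows: Moves the arm, as the interface text tells. Its arguments: {"type":"object","properties":{"series":{"type":"array","items":{"type":"number"}},"jaw":{"type":"number"},"squeeze":{"type":"number"}},"required":["series"]}

```bash
ls -R . | head; mkdir -p pics
python3 - <<'E'
from plant import get_state, capture
import cv2
print(get_state())
for n in("scene","top"):
    d=capture(n); cv2.imwrite(f"pics/{n}0.png",d["img"]); print(n,d["K"].tolist(),d["world_from_camera"].round(4).tolist())
E
```

```text
.:
pics

./pics:
{'time_s': 0.0, 'joints': array([ 9.37386000e+01,  2.05911633e+01,  6.33334757e-01, -2.15234298e-02,
       -7.01372473e+01, -1.65059066e+01]), 'qd': array([-0.04920792, -0.01563056, -0.02527197,  0.02934015, -0.07533138,
        0.0305874 ]), 'joint_torque': array([-9.23497246e-04, -5.82717991e+01,  2.93057799e+01,  6.99729323e+00,
        7.03147991e-03, -1.64432313e-04]), 'tcp_pos': array([0.14909156, 0.65780859, 0.22561803]), 'eef_rot': array([  4.49348524,  89.90279422, -98.2811511 ]), 'contact_force': array([ 0.23698771, -0.01288905, -0.45339402]), 'moment': array([-0.00679231, -0.01338042, -0.0513416 ]), 'gripper_width': 0.08779956932585901}
scene [[382.068069817774, 0.0, 324.6747432319692], [0.0, 382.068069817774, 202.4908186220907], [0.0, 0.0, 1.0]] [[0.093, 0.8092, -0.5801, 1.1742], [0.9956, -0.0796, 0.0486, -0.0732], [-0.0068, -0.5821, -0.8131, 0.9618], [0.0, 0.0, 0.0, 1.0]]
top [[424.1261444583537, 0.0, 310.7131533937029], [0.0, 424.1261444583537, 195.06146350415298], [0.0, 0.0, 1.0]] [[-0.0236, -0.9865, 0.1623, 0.3901], [-0.9996, 0.0259, 0.0123, -0.0199], [-0.0164, -0.162, -0.9867, 1.095], [0.0, 0.0, 0.0, 1.0]]
```

View pics/scene0.png

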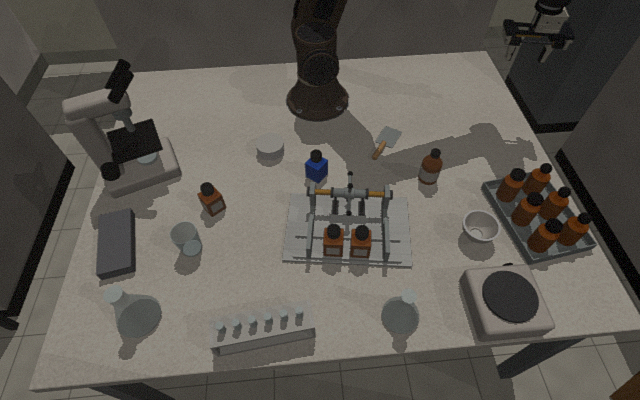

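View pics/top0.png

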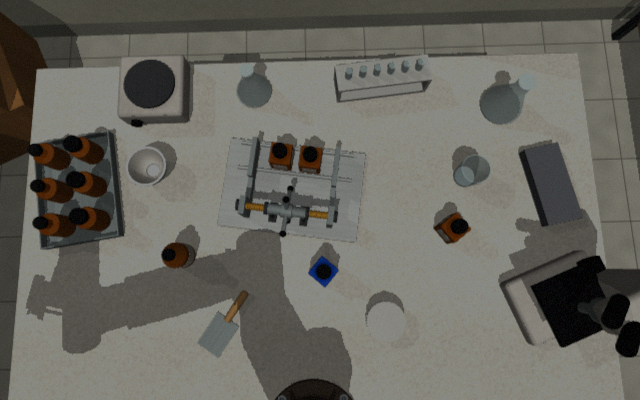

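Candidates for the loose bottle (top view): amber square (452,228), which I choose. The others are the blue look-alike (323,270), the round amber bottle (176,255) and the tray bottles (~(70,190)). In the carrier, a is at (281,155) and b at (311,158). Next, close crops.

Run:
```python
import cv2,numpy as np
t=cv2.imread("pics/top0.png");s=cv2.imread("pics/scene0.png")
def crop(im,x0,y0,w,h,k):
    c=cv2.resize(im[y0:y0+h,x0:x0+w],None,fx=k,fy=k,interpolation=cv2.INTER_CUBIC); return np.clip(c.astype(float)*1.8,0,255).astype(np.uint8)
cv2.imwrite("pics/c_t.png",crop(t,215,125,155,120,5))
cv2.imwrite("pics/c_s.png",crop(s,280,165,140,105,5))
a=crop(t,425,205,50,45,8);b=crop(s,190,175,50,45,8)
cv2.imwrite("pics/c_c.png",np.hstack([a,b]))
```

```text
(no output)
```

View pics/c_t.png

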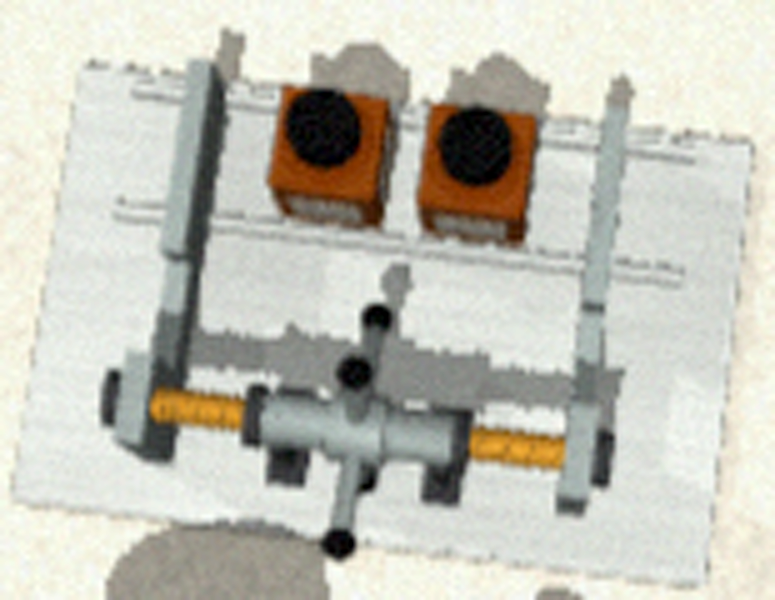

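View pics/c_s.png

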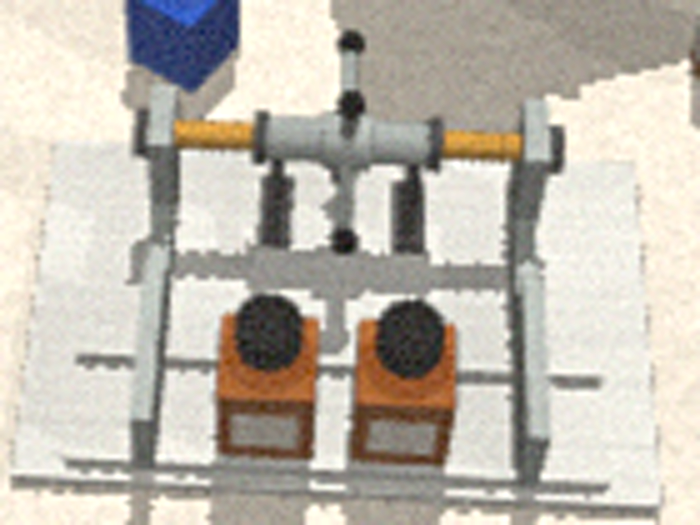

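View pics/c_c.png

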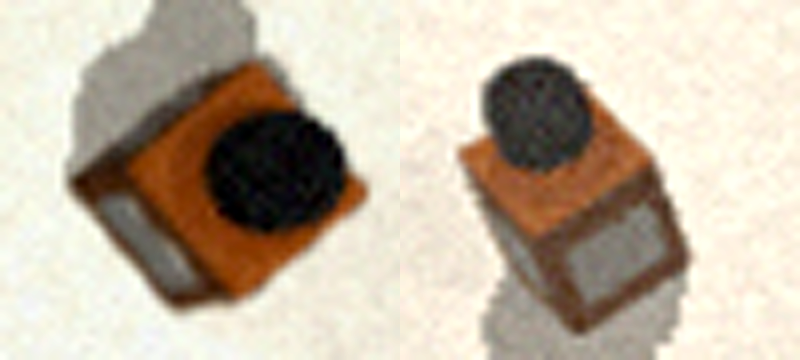

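The amber square bottle at top (452,228) / scene (211,199) is upright with a square body and a label, so it is c. The carrier and both of its bottles are clear in both views. Next I triangulate.

```bash
cat > h.py <<'E'
import cv2,numpy as np,os,pickle
from plant import get_state,capture
def cal(n):
    f=f"cal_{n}.pkl"
    if not os.path.exists(f):
        d=capture(n); pickle.dump((d["K"],d["world_from_camera"]),open(f,"wb"))
    return pickle.load(open(f,"rb"))
def ray(n,p):
    K,T=cal(n); v=T[:3,:3]@np.linalg.inv(K)@np.array([p[0],p[1],1.]); return T[:3,3],v/np.linalg.norm(v)
def plane(n,p,z):
    o,v=ray(n,p); return o+v*(z-o[2])/v[2]
def tri(pt,ps):
    A=np.zeros((3,3));b=np.zeros(3);L=[ray("top",pt),ray("scene",ps)]
    for o,v in L:
        M=np.eye(3)-np.outer(v,v);A+=M;b+=M@o
    X=np.linalg.solve(A,b); return X,[float(np.linalg.norm((np.eye(3)-np.outer(v,v))@(X-o))) for o,v in L]
def black(im,box,th=38):
    x,y,w,h=box;c=im[y:y+h,x:x+w]; m=(c.max(2)<th).astype(np.uint8)
    n,l,st,ce=cv2.connectedComponentsWithStats(m); i=1+np.argmax(st[1:,4]); return ce[i]+[x,y],st[i]
def proj(n,X):
    K,T=cal(n);q=T[:3,:3].T@(np.array(X)-T[:3,3]);q=K@q;return q[:2]/q[2]
E
python3 - <<'E'
from h import *
np.set_printoptions(precision=4,suppress=True)
t=cv2.imread("pics/top0.png");s=cv2.imread("pics/scene0.png")
for nm,bt,bs in [("a",(270,140,22,20),(324,220,20,20)),("b",(300,142,22,22),(352,222,20,22)),("c",(448,216,24,20),(198,180,20,20))]:
    ct,st=black(t,bt);cs,ss=black(s,bs);X,r=tri(ct,cs);print(nm,ct,st,cs,ss,X,r)
P=lambda L,o:[np.array(q)/5+np.array(o)-0.4 for q in L]
ct=P([(85,62),(750,140),(708,583),(15,500)],(215,125));cs=P([(660,510),(12,480),(52,143),(638,160)],(280,165))
for a,z in ((ct,.01),):
    Q=np.array([plane("top",p,z) for p in ct]);print(Q)
    R=np.array([plane("scene",p,z) for p in cs]);print(R,)
E
```

```text
a [279.0474 150.1789] [  2   3  15  16 190] [333.4041 231.3493] [  3   4  13  15 146] [0.6614 0.0283 0.1151] [0.036865131940527915, 0.0368651319405279]
b [309.6378 153.8811] [  3   4  14  16 185] [361.6395 232.381 ] [  4   3  13  15 147] [0.661  0.029  0.1019] [0.03686328364706026, 0.03686328364706024]
c [458.8263 226.0376] [  2   3  18  15 213] [206.9583 189.0667] [  3   3  13  13 120] [ 0.4721 -0.3547  0.0908] [0.00011178750361429755, 0.00011178750361437155]
[[ 0.7307  0.2004  0.01  ]
 [ 0.678  -0.1507  0.01  ]
 [ 0.4467 -0.1192  0.01  ]
 [ 0.4979  0.235   0.01  ]]
[[ 0.7327  0.1999  0.01  ]
 [ 0.6804 -0.1521  0.01  ]
 [ 0.4491 -0.1207  0.01  ]
 [ 0.4978  0.2398  0.01  ]]
```

Run:
```python
from h import *
np.set_printoptions(precision=4,suppress=True)
X={}
for nm,p,q in [("a",(279.05,150.18),(361.64,232.38)),("b",(309.64,153.88),(333.40,231.35)),("c",(458.83,226.04),(206.96,189.07))]:
    X[nm],r=tri(p,q);print(nm,X[nm],r[0])
Q=(np.array([[.7307,.2004],[.678,-.1507],[.4467,-.1192],[.4979,.235]])+np.array([[.7327,.1999],[.6804,-.1521],[.4491,-.1207],[.4978,.2398]]))/2
c=Q.mean(0); y=(Q[0]-Q[1]+Q[3]-Q[2]);x=(Q[0]-Q[3]+Q[1]-Q[2])
print(np.linalg.norm(y)/2,np.linalg.norm(x)/2, np.degrees(np.arctan2(-y[0],y[1])),np.degrees(np.arctan2(x[1],x[0])))
th=np.arctan2(-y[0]+x[1]*360/235*1.0,y[1]+x[0]*360/235);print("th",np.degrees(th))
ex=np.array([np.cos(th),np.sin(th)]);ey=np.array([-ex[1],ex[0]]);o=c-.0075*ex;print("origin",o)
for k in X:print(k,"carrier",(X[k][:2]-o)@ex,(X[k][:2]-o)@ey)
print("rowmid",o+.08*ex,"tb",o-.06*ex)
# spoke balls: crops top (375,317),(355,372),(338,542) ; scene (350,42),(350,103),(344,240)
f=lambda q,o:np.array(q)/5+np.array(o)-.4
T=[f(q,(215,125)) for q in [(376,317),(355,372),(338,542)]];S=[f(q,(280,165)) for q in [(344,240),(350,103),(350,42)]]
for a,b in zip(T,S):
    W,r=tri(a,b);cx=(W[:2]-o)@ex+.06;print(W,r[0],"carr",cx-.06,(W[:2]-o)@ey,"ang",np.degrees(np.arctan2(cx,W[2]-.085)),np.hypot(cx,W[2]-.085))
# c square
g=lambda q,o,k:np.array(q)/k+np.array(o)-.45
for n,L,o2 in (("top",[(237,300),(365,190),(245,65),(130,163)],(425,205)),("scene",[(140,237),(258,160),(60,153)],(190,175))):
    for p in L: print(n,plane(n,g(p,o2,8),.068))
```

```text
a [0.6656 0.0661 0.1011] 0.0003937548570182837
b [ 0.6547 -0.0074  0.1001] 0.00012741511296460514
c [ 0.4721 -0.3547  0.0907] 0.00011856850466362549
0.35813238212286813 0.2350979649529107 -8.223431691816346 -8.401521792336604
th -8.312726874340044
origin [0.5817 0.0426]
a carrier 0.07960021955916442 0.035371331573848246
b carrier 0.07937761923508838 -0.03896312158713164
c carrier -0.05101267021923055 -0.4089818583916074
rowmid [0.6609 0.0311] tb [0.5224 0.0513]
[0.578  0.0438 0.068 ] 0.00019786534654406656 carr -0.0038496472949776997 0.0006206427946369132 ang 106.87184375155118 0.058675982621230666
[0.5391 0.049  0.1431] 0.00031511217089419754 carr -0.043097817332995 0.00010217285827166207 ang 16.230812796765886 0.06047130345308986
[0.4649 0.0606 0.1053] 0.0004513526892363747 carr -0.1181693015386961 0.0009300405721313034 ang -70.77443745237532 0.06160504233691081
top [ 0.4359 -0.3482  0.068 ]
top [ 0.4679 -0.3891  0.068 ]
top [ 0.5066 -0.3562  0.068 ]
top [ 0.4778 -0.3193  0.068 ]
scene [ 0.5094 -0.3569  0.068 ]
scene [ 0.4786 -0.3168  0.068 ]
scene [ 0.4683 -0.3894  0.068 ]
```

```bash
cat > plan.py <<'E'
import sys
from h import *
def phi(r): return (r[2]-r[0]) if r[1]>0 else None
def rows(target,ph1,n,p=None,ph=None,ease=False):
    s=get_state(); p=s["tcp_pos"] if p is None else np.array(p); 
    R=__import__("scipy.spatial.transform",fromlist=["Rotation"]).Rotation.from_euler("xyz",s["eef_rot"],degrees=True).as_matrix()
    if ph is None: ph=np.degrees(np.arctan2(R[1,2],R[0,2]))
    print("now",p.round(4),"phi",ph.round(2) if hasattr(ph,'round') else ph,"down",R[:,0].round(4),"F",s["contact_force"].round(1),"w",round(s["gripper_width"],4),"t",s["time_s"])
    d=np.array(target)-p; dph=(ph1-ph+180)%360-180
    w=np.ones(n)/n
    if ease: w=np.minimum(np.arange(1,n+1),np.arange(n,0,-1)); w=np.minimum(w,4).astype(float); w/=w.sum()
    out=[]
    for i in range(n):
        f=np.radians(ph); D=d*w[i]; 
        out.append([round(float(v),4) for v in (-D[2],-np.sin(f)*D[0]+np.cos(f)*D[1],np.cos(f)*D[0]+np.sin(f)*D[1],-np.radians(dph*w[i]))]); ph+=dph*w[i]
    for i in range(0,n,5): print([v for r in out[i:i+5] for v in r])
E
python3 -c "
from plan import *
rows((.6656,.0661,.2),171.7,25,ease=True)"
```

```text
now [0.1491 0.658  0.226 ] phi -102.77 down [-1.e-04 -1.e-03 -1.e+00] F [ 0.4 -0.2 -0.8] w 0.0874 t 0.2
[0.0003, 0.0072, 0.0053, 0.017, 0.0006, 0.0146, 0.0103, 0.0339, 0.0009, 0.0224, 0.0147, 0.0509, 0.0012, 0.0308, 0.018, 0.0679, 0.0012, 0.032, 0.0159, 0.0679]
[0.0012, 0.033, 0.0137, 0.0679, 0.0012, 0.0338, 0.0114, 0.0679, 0.0012, 0.0345, 0.0091, 0.0679, 0.0012, 0.0351, 0.0067, 0.0679, 0.0012, 0.0354, 0.0043, 0.0679]
[0.0012, 0.0357, 0.0019, 0.0679, 0.0012, 0.0357, -0.0005, 0.0679, 0.0012, 0.0356, -0.0029, 0.0679, 0.0012, 0.0353, -0.0053, 0.0679, 0.0012, 0.0349, -0.0077, 0.0679]
[0.0012, 0.0343, -0.0101, 0.0679, 0.0012, 0.0335, -0.0124, 0.0679, 0.0012, 0.0326, -0.0146, 0.0679, 0.0012, 0.0315, -0.0168, 0.0679, 0.0012, 0.0303, -0.0189, 0.0679]
[0.0012, 0.029, -0.0209, 0.0679, 0.0012, 0.0275, -0.0228, 0.0679, 0.0009, 0.0194, -0.0185, 0.0509, 0.0006, 0.0123, -0.0129, 0.0339, 0.0003, 0.0059, -0.0067, 0.017]
```

>>> play_rows(
  series=[0, 0.007, 0.005, 0.017, 0.001, 0.015, 0.01, 0.034, 0.001, 0.022, 0.015, 0.051, 0.001, 0.031, 0.018, 0.068, 0.001, 0.032, 0.016, 0.068],
  jaw=68,
  squeeze=40,
)

```text
time_s: 0.62
tcp_pos: [0.2319, 0.5628, 0.2221]
eef_rot: [19.5, 90.0, -97.1]
contact_force: [0.0, 0.0, 0.2]
gripper_width: 0.0618
```

>>> play_rows(
  series=[0.001, 0.033, 0.014, 0.068, 0.001, 0.034, 0.011, 0.068, 0.001, 0.035, 0.009, 0.068, 0.001, 0.035, 0.007, 0.068, 0.001, 0.035, 0.004, 0.068],
)

```text
time_s: 1.03
tcp_pos: [0.3498, 0.4276, 0.2177]
eef_rot: [-149.5, 90.0, 74.3]
contact_force: [0.5, 0.9, 0.5]
gripper_width: 0.0594
```

>>> play_rows(
  series=[0.001, 0.036, 0.002, 0.068, 0.001, 0.036, 0, 0.068, 0.001, 0.036, -0.003, 0.068, 0.001, 0.035, -0.005, 0.068, 0.001, 0.035, -0.008, 0.068],
)

```text
time_s: 1.45
tcp_pos: [0.4669, 0.2919, 0.2128]
eef_rot: [-145.0, 90.0, 59.4]
contact_force: [1.2, 1.8, -0.3]
gripper_width: 0.0594
```

>>> play_rows(
  series=[0.001, 0.034, -0.01, 0.068, 0.001, 0.034, -0.012, 0.068, 0.001, 0.033, -0.015, 0.068, 0.001, 0.032, -0.017, 0.068, 0.001, 0.03, -0.019, 0.068],
)

```text
time_s: 1.87
tcp_pos: [0.5846, 0.1563, 0.2077]
eef_rot: [-138.0, 90.0, 46.9]
contact_force: [1.0, 0.1, 0.2]
gripper_width: 0.0595
```

>>> play_rows(
  series=[0.001, 0.029, -0.021, 0.068, 0.001, 0.027, -0.023, 0.068, 0.001, 0.019, -0.018, 0.051, 0.001, 0.012, -0.013, 0.034, 0, 0.006, -0.007, 0.017],
)

```text
time_s: 2.28
tcp_pos: [0.6667, 0.0624, 0.2027]
eef_rot: [37.6, 89.9, -151.2]
contact_force: [-0.3, 0.1, -0.1]
gripper_width: 0.0599
```

```bash
python3 -c "
from plan import *
rows((.6656,.0661,.12),171.7,5)"
```

```text
now [0.6667 0.0624 0.2027] phi 171.23 down [-1.e-03 -6.e-04 -1.e+00] F [-0.3  0.1 -0.1] w 0.0599 t 2.2833
[0.0165, -0.0007, 0.0003, -0.0016, 0.0165, -0.0007, 0.0003, -0.0016, 0.0165, -0.0007, 0.0003, -0.0016, 0.0165, -0.0007, 0.0003, -0.0016, 0.0165, -0.0007, 0.0003, -0.0016]
```

>>> play_rows(
  series=[0.01, -0.001, 0.001, -0.002, 0.02, -0.001, 0.001, -0.002, 0.02, -0.001, 0, -0.002, 0.016, 0, 0, -0.002, 0.014, 0, 0, 0],
)

```text
time_s: 2.7
tcp_pos: [0.663, 0.0691, 0.1219]
eef_rot: [6.8, 89.9, 178.9]
contact_force: [-0.8, -0.8, 0.0]
gripper_width: 0.06
```

Run:
```python
from plan import *
rows((.6656,.0661,.084),171.7,5)
for n in("scene","top"):
    d=capture(n)["img"]; x,y,w,h=(280,165,140,105) if n=="scene" else (215,115,155,120)
    cv2.imwrite(f"pics/{n}1.png",np.clip(cv2.resize(d[y:y+h,x:x+w],None,fx=5,fy=5,interpolation=2)*1.6,0,255))
```

```text
now [0.663  0.0691 0.1219] phi 172.05 down [-0.0014  0.     -1.    ] F [-0.8 -0.8  0. ] w 0.06 t 2.7
[0.0076, 0.0005, -0.0006, 0.0012, 0.0076, 0.0005, -0.0006, 0.0012, 0.0076, 0.0005, -0.0006, 0.0012, 0.0076, 0.0005, -0.0006, 0.0012, 0.0076, 0.0005, -0.0006, 0.0012][ WARN:0@2.006] global loadsave.cpp:1063 imwrite_ Unsupported depth image for selected encoder is fallbacked to CV_8U.
```

View pics/scene1.png

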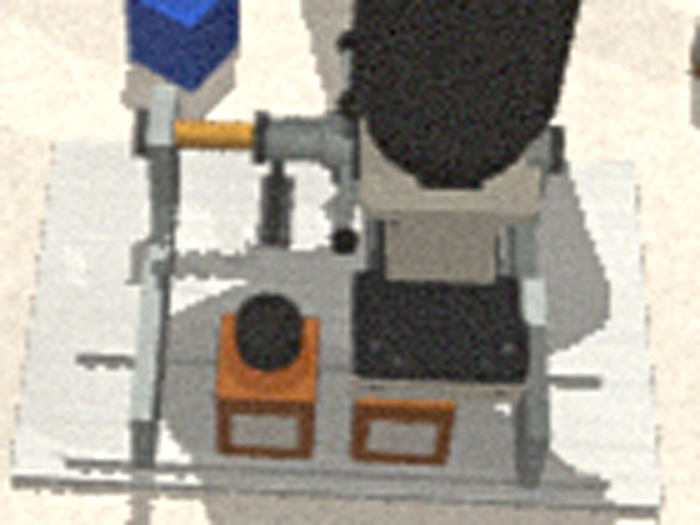

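The gripper is centred over bottle a and the turnbuckle spokes (345,240) are clear. Descending and gripping.

>>> play_rows(
  series=[0.012, 0.001, -0.001, 0.001, 0.012, 0.001, -0.001, 0.001, 0.009, 0.001, -0.001, 0.001, 0.005, 0, 0, 0, 0, 0, 0, 0],
)

```text
time_s: 3.22
tcp_pos: [0.6662, 0.0647, 0.0839]
eef_rot: [23.5, 89.9, -164.7]
contact_force: [0.6, 0.8, 0.3]
gripper_width: 0.0596
```

>>> play_rows(
  series=[0, 0, 0, 0, 0, 0, 0, 0, 0, 0, 0, 0, 0, 0, 0, 0, 0, 0, 0, 0],
  jaw=20,
)

```text
time_s: 3.63
tcp_pos: [0.6671, 0.0651, 0.086]
eef_rot: [-147.7, 90.0, 24.1]
contact_force: [-0.9, -1.1, 1.4]
gripper_width: 0.0351
```

>>> play_rows(
  series=[0, 0, 0, 0, 0, 0, 0, 0, -0.002, 0, 0, 0, -0.002, 0, 0, 0, -0.001, 0, 0, 0],
)

```text
time_s: 4.05
tcp_pos: [0.6669, 0.0649, 0.0904]
eef_rot: [14.5, 90.0, -173.7]
contact_force: [-0.0, 0.1, -2.8]
gripper_width: 0.0348
```

Run:
```python
from plan import *
th=np.radians(-8.313);o=np.array([.5817,.0426]);ex=np.array([np.cos(th),np.sin(th)]);ey=np.array([-ex[1],ex[0]])
p=get_state()["tcp_pos"];print((p[:2]-o)@ex,(p[:2]-o)@ey)
q=o+.08*ex+.067*ey
rows((*q,p[2]),171.7,10)
```

```text
0.08107582855531412 0.034428129577972984
now [0.6669 0.0649 0.0904] phi 171.8 down [-4.e-04 -0.e+00 -1.e+00] F [-0.   0.1 -2.8] w 0.0348 t 4.05
[-0.0, -0.0033, 0.0001, 0.0002, -0.0, -0.0033, 0.0001, 0.0002, -0.0, -0.0033, 0.0001, 0.0002, -0.0, -0.0033, 0.0001, 0.0002, -0.0, -0.0033, 0.0001, 0.0002]
[-0.0, -0.0033, 0.0001, 0.0002, -0.0, -0.0033, 0.0001, 0.0002, -0.0, -0.0033, 0.0001, 0.0002, -0.0, -0.0033, 0.0001, 0.0002, -0.0, -0.0033, 0.0001, 0.0002]
```

>>> play_rows(
  series=[0, -0.002, 0, 0, 0, -0.004, 0, 0, 0, -0.005, 0, 0, 0, -0.005, 0, 0, 0, -0.005, 0, 0],
)

```text
time_s: 4.47
tcp_pos: [0.6701, 0.0865, 0.0904]
eef_rot: [18.2, 90.0, -170.0]
contact_force: [0.5, 0.3, -2.2]
gripper_width: 0.0354
```

>>> play_rows(
  series=[0, -0.005, 0, 0, 0, -0.004, 0, 0, 0, -0.002, 0, 0, 0, 0, 0, 0, 0, 0, 0, 0],
)

```text
time_s: 4.88
tcp_pos: [0.6715, 0.0968, 0.0905]
eef_rot: [36.6, 90.0, -151.6]
contact_force: [0.0, 0.4, -1.5]
gripper_width: 0.0354
```

Run:
```python
from plan import *
th=np.radians(-8.313);o=np.array([.5817,.0426]);ex=np.array([np.cos(th),np.sin(th)]);ey=np.array([-ex[1],ex[0]])
s=get_state();p=s["tcp_pos"];print((p[:2]-o)@ex,(p[:2]-o)@ey,p,s["contact_force"],s["time_s"])
```

```text
0.08105984847551312 0.066583820112466 [0.67153489 0.09676453 0.09048305] [ 0.04602714  0.37625578 -1.46400363] 4.8833
```

>>> play_rows(
  series=[0.002, 0, 0.001, 0, 0.002, 0, 0, 0, 0.001, 0, 0, 0, 0, 0, 0, 0, 0, 0, 0, 0],
)

```text
time_s: 5.3
tcp_pos: [0.6705, 0.0966, 0.0861]
eef_rot: [144.0, 90.0, -44.2]
contact_force: [-3.6, -0.6, 3.2]
gripper_width: 0.0353
```

>>> play_rows(
  series=[0, 0, 0, 0, 0, 0, 0, 0, 0, 0, 0, 0, 0, 0, 0, 0, 0, 0, 0, 0],
  jaw=68,
)

```text
time_s: 5.72
tcp_pos: [0.6707, 0.0968, 0.0855]
eef_rot: [-154.4, 90.0, 17.4]
contact_force: [-0.6, 0.3, -0.0]
gripper_width: 0.0586
```

>>> play_rows(
  series=[-0.008, 0, 0, 0, -0.012, 0, 0, 0, -0.014, 0, 0, 0, -0.012, 0, 0, 0, -0.006, 0, 0, 0],
)

```text
time_s: 6.13
tcp_pos: [0.6718, 0.0971, 0.1407]
eef_rot: [-156.5, 89.8, 15.3]
contact_force: [0.5, 0.6, 1.0]
gripper_width: 0.0596
```

Run:
```python
from plan import *
rows((.6547+.0005,-.0074,.136),171.7,5)
```

```text
now [0.6718 0.0971 0.1407] phi 171.83 down [ 0.0035  0.001  -1.    ] F [0.5 0.6 1. ] w 0.0596 t 6.1333
[0.0009, 0.0212, 0.0003, 0.0004, 0.0009, 0.0212, 0.0003, 0.0004, 0.0009, 0.0212, 0.0003, 0.0004, 0.0009, 0.0212, 0.0003, 0.0004, 0.0009, 0.0212, 0.0003, 0.0004]
```

>>> play_rows(
  series=[0.001, 0.012, 0, 0, 0.001, 0.027, 0, 0, 0.001, 0.031, 0, 0, 0.001, 0.025, 0, 0, 0.001, 0.01, 0, 0],
)

```text
time_s: 6.55
tcp_pos: [0.6544, -0.0102, 0.1324]
eef_rot: [20.0, 89.9, -168.3]
contact_force: [-0.3, 0.7, 0.4]
gripper_width: 0.0597
```

>>> play_rows(
  series=[0.01, 0, 0, 0, 0.014, 0, 0, 0, 0.014, 0, 0, 0, 0.009, 0, 0, 0, 0.003, 0, 0, 0],
)

```text
time_s: 6.97
tcp_pos: [0.6545, -0.0069, 0.0803]
eef_rot: [16.1, 89.8, -172.1]
contact_force: [-0.3, -1.0, 0.5]
gripper_width: 0.0597
```

Run:
```python
from plan import *
rows((.6547+.0005,-.0074,.084),171.7,5)
d=capture("scene")["img"]; x,y,w,h=(280,165,140,105)
cv2.imwrite(f"pics/scene2.png",np.clip(cv2.resize(d[y:y+h,x:x+w],None,fx=5,fy=5,interpolation=2)*1.6,0,255).astype(np.uint8))
```

```text
now [ 0.6545 -0.0069  0.0803] phi 171.81 down [-3.1e-03 -4.0e-04 -1.0e+00] F [-0.3 -1.   0.5] w 0.0597 t 6.9667
[-0.0007, 0.0001, -0.0002, 0.0004, -0.0007, 0.0001, -0.0002, 0.0004, -0.0007, 0.0001, -0.0002, 0.0004, -0.0007, 0.0001, -0.0002, 0.0004, -0.0007, 0.0001, -0.0002, 0.0004]
```

View pics/scene2.png

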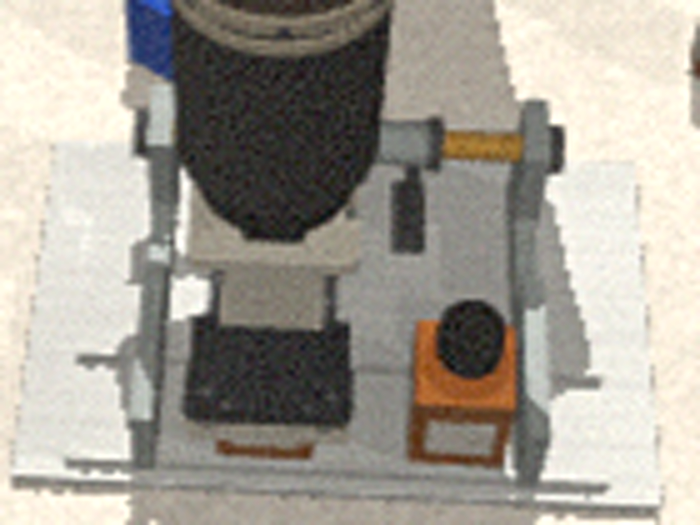

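Bottle a stands upright next to the left cheek (crop ~(470,340)), and the gripper is around b's cap. Gripping and moving b.

>>> play_rows(
  series=[-0.002, 0, 0, 0, -0.001, 0, 0, 0, 0, 0, 0, 0, 0, 0, 0, 0, 0, 0, 0, 0],
  jaw=20,
)

```text
time_s: 7.43
tcp_pos: [0.6557, -0.007, 0.0863]
eef_rot: [-150.2, 90.0, 21.6]
contact_force: [-1.6, 1.2, 3.0]
gripper_width: 0.0352
```

>>> play_rows(
  series=[0, 0, 0, 0, 0, 0, 0, 0, -0.002, 0, 0, 0, -0.002, 0, 0, 0, -0.001, 0, 0, 0],
)

```text
time_s: 7.85
tcp_pos: [0.6555, -0.0072, 0.0904]
eef_rot: [14.9, 90.0, -173.3]
contact_force: [-0.9, -0.7, -2.5]
gripper_width: 0.035
```

>>> play_rows(
  series=[0, 0.002, 0, 0, 0, 0.004, 0, 0, 0, 0.005, 0, 0, 0, 0.005, 0, 0, 0, 0.004, 0, 0],
)

```text
time_s: 8.27
tcp_pos: [0.6526, -0.0277, 0.0904]
eef_rot: [22.1, 90.0, -166.1]
contact_force: [-0.4, 0.1, -2.6]
gripper_width: 0.0351
```

>>> play_rows(
  series=[0, 0.004, 0, 0, 0, 0.003, 0, 0, 0, 0.001, 0, 0, 0, 0, 0, 0, 0, 0, 0, 0],
)

```text
time_s: 8.68
tcp_pos: [0.6517, -0.0349, 0.0906]
eef_rot: [-164.9, 90.0, 6.9]
contact_force: [0.5, -0.2, -1.6]
gripper_width: 0.0355
```

Run:
```python
from plan import *
th=np.radians(-8.313);o=np.array([.5817,.0426]);ex=np.array([np.cos(th),np.sin(th)]);ey=np.array([-ex[1],ex[0]])
s=get_state();p=s["tcp_pos"];print((p[:2]-o)@ex,(p[:2]-o)@ey,p,s["contact_force"],s["time_s"])
```

```text
0.08046639291673344 -0.06652529486648169 [ 0.65170266 -0.0348602   0.09060241] [ 0.50885166 -0.15095949 -1.64671315] 8.6833
```

Lower, release, rise clear.

>>> play_rows(
  series=[0.002, 0, 0, 0, 0.002, 0, 0, 0, 0.001, 0, 0, 0, 0, 0, 0, 0, 0, 0, 0, 0],
)

```text
time_s: 9.1
tcp_pos: [0.6519, -0.0347, 0.0863]
eef_rot: [174.9, 90.0, -13.3]
contact_force: [-2.2, 0.7, 5.3]
gripper_width: 0.0354
```

>>> play_rows(
  series=[0, 0, 0, 0, 0, 0, 0, 0, 0, 0, 0, 0, 0, 0, 0, 0, 0, 0, 0, 0],
  jaw=68,
)

```text
time_s: 9.52
tcp_pos: [0.6517, -0.0348, 0.0854]
eef_rot: [30.3, 90.0, -157.9]
contact_force: [-0.6, -0.2, 0.1]
gripper_width: 0.0584
```

>>> play_rows(
  series=[-0.01, 0, 0, 0, -0.018, 0, 0, 0, -0.022, 0, 0, 0, -0.02, 0, 0, 0, -0.012, 0, 0, 0],
)

```text
time_s: 9.93
tcp_pos: [0.6527, -0.0349, 0.1709]
eef_rot: [-170.8, 89.8, 1.1]
contact_force: [0.6, -0.4, 0.8]
gripper_width: 0.0598
```

Run:
```python
from plan import *
rows((.4721,-.3547,.16),127.8,15,ease=True)
```

```text
now [ 0.6527 -0.0349  0.1709] phi 171.83 down [ 3.3e-03  1.0e-04 -1.0e+00] F [ 0.6 -0.4  0.8] w 0.0598 t 9.9333
[0.0002, 0.0071, 0.0028, 0.016, 0.0005, 0.0143, 0.0053, 0.032, 0.0007, 0.0218, 0.0073, 0.048, 0.0009, 0.0295, 0.0083, 0.064, 0.0009, 0.0299, 0.0064, 0.064]
[0.0009, 0.0303, 0.0045, 0.064, 0.0009, 0.0305, 0.0025, 0.064, 0.0009, 0.0306, 0.0006, 0.064, 0.0009, 0.0306, -0.0014, 0.064, 0.0009, 0.0304, -0.0033, 0.064]
[0.0009, 0.0302, -0.0053, 0.064, 0.0009, 0.0298, -0.0072, 0.064, 0.0007, 0.0219, -0.0068, 0.048, 0.0005, 0.0144, -0.0052, 0.032, 0.0002, 0.0071, -0.0028, 0.016]
```

>>> play_rows(
  series=[0, 0.007, 0.003, 0.016, 0, 0.014, 0.005, 0.032, 0.001, 0.022, 0.007, 0.048, 0.001, 0.03, 0.008, 0.064, 0.001, 0.03, 0.006, 0.064],
)

```text
time_s: 10.35
tcp_pos: [0.5979, -0.13, 0.1631]
eef_rot: [18.2, 89.9, 177.0]
contact_force: [-0.3, -0.5, 0.4]
gripper_width: 0.0596
```

>>> play_rows(
  series=[0.001, 0.03, 0.005, 0.064, 0.001, 0.03, 0.003, 0.064, 0.001, 0.031, 0.001, 0.064, 0.001, 0.031, -0.001, 0.064, 0.001, 0.03, -0.003, 0.064],
)

```text
time_s: 10.77
tcp_pos: [0.5203, -0.2622, 0.1584]
eef_rot: [23.2, 89.9, 163.5]
contact_force: [0.0, -0.4, -0.1]
gripper_width: 0.0596
```

>>> play_rows(
  series=[0.001, 0.03, -0.005, 0.064, 0.001, 0.03, -0.007, 0.064, 0.001, 0.022, -0.007, 0.048, 0.001, 0.014, -0.005, 0.032, 0, 0.007, -0.003, 0.016],
)

```text
time_s: 11.18
tcp_pos: [0.4673, -0.3551, 0.1542]
eef_rot: [27.0, 89.8, 154.5]
contact_force: [-0.6, 0.2, -1.0]
gripper_width: 0.0598
```

>>> play_rows(
  series=[0, 0, 0, 0, 0, 0, 0, 0, 0, 0, 0, 0, 0, 0, 0, 0, 0, 0, 0, 0],
)

```text
time_s: 11.6
tcp_pos: [0.4708, -0.3528, 0.1556]
eef_rot: [-126.8, 90.0, 1.0]
contact_force: [-0.0, 0.2, -0.3]
gripper_width: 0.0594
```

Run:
```python
from plan import *
rows((.4721,-.3547,.075),127.8,10,ease=True)
for n in("scene","top"):
    d=capture(n)["img"]; x,y,w,h=(280,165,140,105) if n=="scene" else (215,115,155,120)
    cv2.imwrite(f"pics/{n}3.png",np.clip(cv2.resize(d[y:y+h,x:x+w],None,fx=5,fy=5,interpolation=2)*1.6,0,255).astype(np.uint8))
    cv2.imwrite(f"pics/{n}3f.png",d)
```

```text
now [ 0.4708 -0.3528  0.1556] phi 127.89 down [ 1.e-04  0.e+00 -1.e+00] F [-0.   0.2 -0.3] w 0.0594 t 11.6
[0.0029, 0.0, -0.0001, 0.0001, 0.0058, 0.0, -0.0002, 0.0001, 0.0086, 0.0, -0.0002, 0.0002, 0.0115, 0.0, -0.0003, 0.0002, 0.0115, 0.0, -0.0003, 0.0002]
[0.0115, 0.0, -0.0003, 0.0002, 0.0115, 0.0, -0.0003, 0.0002, 0.0086, 0.0, -0.0002, 0.0002, 0.0058, 0.0, -0.0002, 0.0001, 0.0029, 0.0, -0.0001, 0.0001]
```

View pics/top3.png

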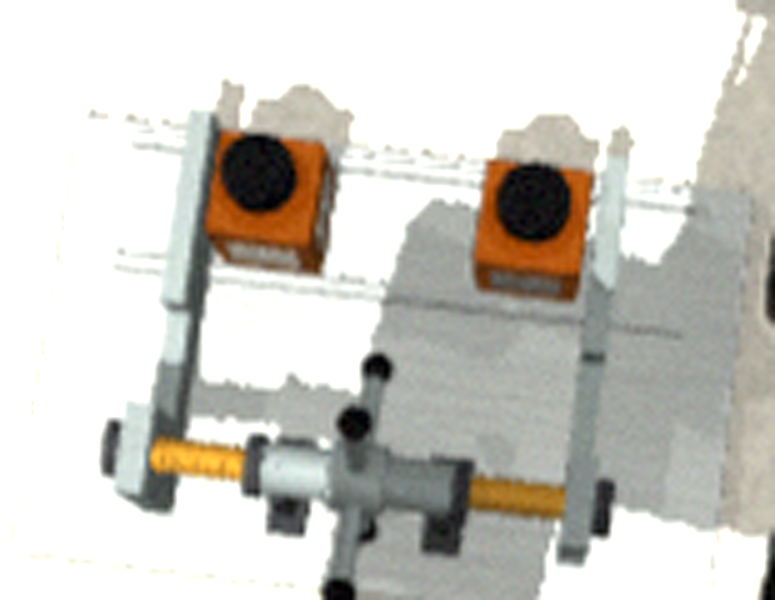

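View pics/scene3f.png

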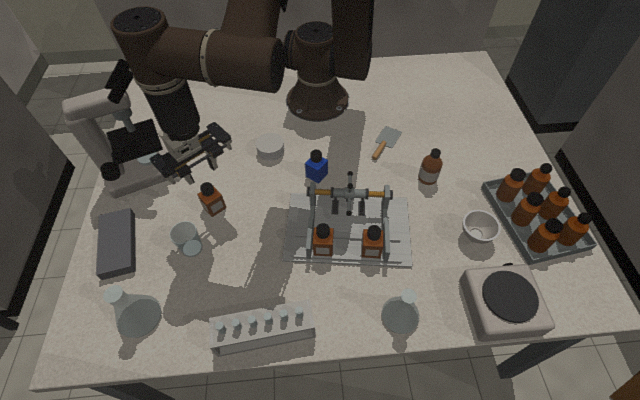

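Run:
```python
from h import *
print(proj("scene",(.4708,-.3528,.1556)),proj("top",(.4708,-.3528,.1556)))
a=cv2.imread("pics/scene3f.png")[110:230,140:260];b=cv2.imread("pics/top3f.png")[160:280,400:520]
cv2.imwrite("pics/v.png",np.clip(cv2.resize(np.hstack([a,b]),None,fx=3.3,fy=3.3,interpolation=2)*1.4,0,255).astype(np.uint8))
```

```text
[201.57243939 174.21412295] [467.6164505  224.02500656]
```

View pics/v.png

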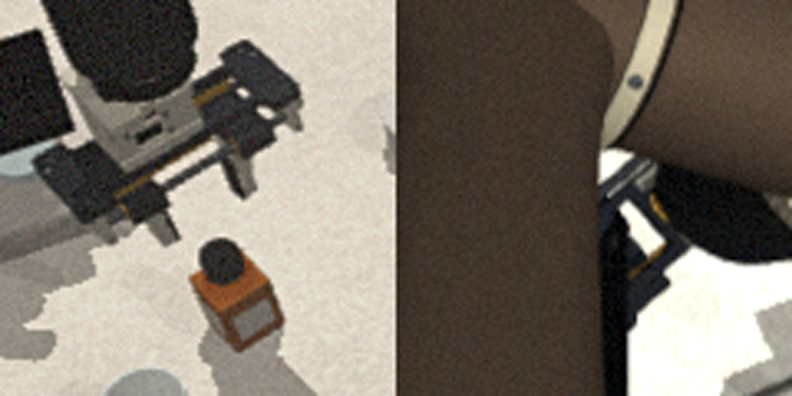

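The gripper is where it was planned: tip midpoint ~(203,175), predicted (201.6,174). Bottles a and b are upright near the cheeks. Descending on c.

>>> play_rows(
  series=[0.008, 0, 0, 0, 0.014, 0, -0.001, 0, 0.016, 0, -0.001, 0, 0.014, 0, 0, 0, 0.01, 0, 0, 0],
)

```text
time_s: 12.12
tcp_pos: [0.4709, -0.3546, 0.0917]
eef_rot: [23.0, 89.9, 150.8]
contact_force: [-0.4, -0.0, 0.4]
gripper_width: 0.0596
```

>>> play_rows(
  series=[0.008, 0, 0, 0, 0.006, 0, 0, 0, 0.004, 0, 0, 0, 0, 0, 0, 0, 0, 0, 0, 0],
)

```text
time_s: 12.53
tcp_pos: [0.4717, -0.3552, 0.0758]
eef_rot: [-168.3, 90.0, -40.5]
contact_force: [-0.8, -1.3, 0.0]
gripper_width: 0.0592
```

Run:
```python
from plan import *
rows((.4721,-.3547,.074),127.8,5)
```

```text
now [ 0.4717 -0.3552  0.0758] phi 127.81 down [ 2.e-04 -2.e-04 -1.e+00] F [-0.8 -1.3  0. ] w 0.0592 t 12.5333
[0.0004, -0.0001, 0.0, 0.0, 0.0004, -0.0001, 0.0, 0.0, 0.0004, -0.0001, 0.0, 0.0, 0.0004, -0.0001, 0.0, 0.0, 0.0004, -0.0001, 0.0, 0.0]
```

>>> play_rows(
  series=[0.002, 0, 0, 0, 0, 0, 0, 0, 0, 0, 0, 0, 0, 0, 0, 0, 0, 0, 0, 0],
  jaw=20,
)

```text
time_s: 12.95
tcp_pos: [0.4718, -0.3553, 0.0739]
eef_rot: [-154.3, 90.0, -26.5]
contact_force: [-0.5, -0.6, 1.0]
gripper_width: 0.0353
```

>>> play_rows(
  series=[0, 0, 0, 0, 0, 0, 0, 0, 0, 0, 0, 0, -0.003, 0, 0, 0, -0.006, 0, 0, 0],
)

```text
time_s: 13.37
tcp_pos: [0.4705, -0.3546, 0.0817]
eef_rot: [23.4, 89.8, 151.2]
contact_force: [-1.2, 0.9, -2.2]
gripper_width: 0.0353
```

>>> play_rows(
  series=[-0.012, 0, 0, 0, -0.02, 0, 0, 0, -0.03, 0, 0, 0, -0.03, 0, 0, 0, -0.03, 0, 0, 0],
)

```text
time_s: 13.78
tcp_pos: [0.4708, -0.3548, 0.2058]
eef_rot: [23.4, 89.9, 151.2]
contact_force: [0.6, 0.1, -2.4]
gripper_width: 0.0351
```

>>> play_rows(
  series=[-0.022, 0, 0, 0, -0.014, 0, 0, 0, -0.008, 0, 0, 0, 0, 0, 0, 0, 0, 0, 0, 0],
)

```text
time_s: 14.2
tcp_pos: [0.4712, -0.3548, 0.248]
eef_rot: [-8.2, 90.0, 119.6]
contact_force: [-0.2, -0.4, -2.8]
gripper_width: 0.0349
```

Run:
```python
from plan import *
rows((.6609,.0311,.245),171.7,20,ease=True)
d=capture("scene")["img"];cv2.imwrite("pics/s4.png",d)
```

```text
now [ 0.4712 -0.3548  0.248 ] phi 127.79 down [-4.e-04  7.e-04 -1.e+00] F [-0.2 -0.4 -2.8] w 0.0349 t 14.2
[0.0, -0.0057, 0.0028, -0.0113, 0.0001, -0.0114, 0.0054, -0.0225, 0.0001, -0.0173, 0.0077, -0.0338, 0.0002, -0.0234, 0.0095, -0.0451, 0.0002, -0.0238, 0.0085, -0.0451]
[0.0002, -0.0242, 0.0074, -0.0451, 0.0002, -0.0245, 0.0063, -0.0451, 0.0002, -0.0248, 0.0052, -0.0451, 0.0002, -0.025, 0.0041, -0.0451, 0.0002, -0.0251, 0.0029, -0.0451]
[0.0002, -0.0252, 0.0018, -0.0451, 0.0002, -0.0253, 0.0007, -0.0451, 0.0002, -0.0253, -0.0005, -0.0451, 0.0002, -0.0252, -0.0016, -0.0451, 0.0002, -0.0251, -0.0028, -0.0451]
[0.0002, -0.025, -0.0039, -0.0451, 0.0002, -0.0248, -0.005, -0.0451, 0.0001, -0.0184, -0.0046, -0.0338, 0.0001, -0.0122, -0.0035, -0.0225, 0.0, -0.006, -0.0019, -0.0113]
```

View pics/s4.png

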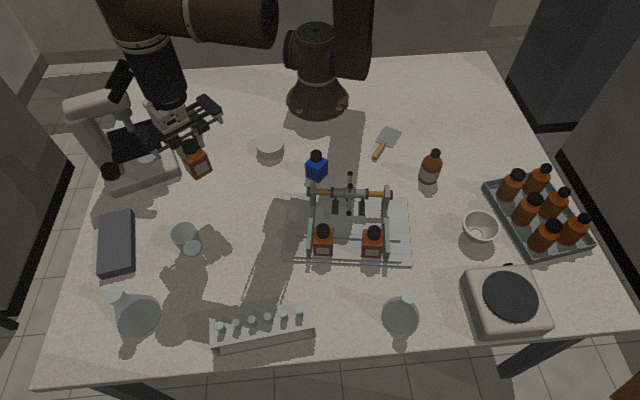

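Bottle c hangs upright in the gripper (197,163). Carrying it over.

>>> play_rows(
  series=[0, -0.006, 0.003, -0.011, 0, -0.011, 0.005, -0.023, 0, -0.017, 0.008, -0.034, 0, -0.023, 0.01, -0.045, 0, -0.024, 0.009, -0.045],
)

```text
time_s: 14.67
tcp_pos: [0.5095, -0.2738, 0.2476]
eef_rot: [24.8, 89.9, 161.8]
contact_force: [0.6, 0.4, -2.2]
gripper_width: 0.0352
```

>>> play_rows(
  series=[0, -0.024, 0.007, -0.045, 0, -0.025, 0.006, -0.045, 0, -0.025, 0.005, -0.045, 0, -0.025, 0.004, -0.045, 0, -0.025, 0.003, -0.045],
)

```text
time_s: 15.08
tcp_pos: [0.5664, -0.1597, 0.2478]
eef_rot: [21.9, 89.9, 171.9]
contact_force: [0.3, -0.8, -1.7]
gripper_width: 0.0354
```

>>> play_rows(
  series=[0, -0.025, 0.002, -0.045, 0, -0.025, 0.001, -0.045, 0, -0.025, -0.001, -0.045, 0, -0.025, -0.002, -0.045, 0, -0.025, -0.003, -0.045],
)

```text
time_s: 15.5
tcp_pos: [0.622, -0.0475, 0.2477]
eef_rot: [20.8, 89.9, -176.3]
contact_force: [-0.6, 0.0, -2.0]
gripper_width: 0.0356
```

>>> play_rows(
  series=[0, -0.025, -0.004, -0.045, 0, -0.025, -0.005, -0.045, 0, -0.018, -0.005, -0.034, 0, -0.012, -0.003, -0.023, 0, -0.006, -0.002, -0.011],
)

```text
time_s: 15.92
tcp_pos: [0.6613, 0.0311, 0.2477]
eef_rot: [19.9, 89.9, -168.2]
contact_force: [0.3, -0.7, -1.6]
gripper_width: 0.0353
```

>>> play_rows(
  series=[0, 0, 0, 0, 0, 0, 0, 0, 0, 0, 0, 0, 0, 0, 0, 0, 0, 0, 0, 0],
)

```text
time_s: 16.33
tcp_pos: [0.6608, 0.0282, 0.2489]
eef_rot: [-156.3, 90.0, 15.3]
contact_force: [0.0, 0.1, -1.5]
gripper_width: 0.0354
```

Run:
```python
from plan import *
th=np.radians(-8.313);o=np.array([.5817,.0426]);ex=np.array([np.cos(th),np.sin(th)]);ey=np.array([-ex[1],ex[0]])
rows((*(o+.08*ex),.14),171.7,5)
d=capture("scene")["img"]; x,y,w,h=(280,145,140,125)
cv2.imwrite(f"pics/s5.png",np.clip(cv2.resize(d[y:y+h,x:x+w],None,fx=4.5,fy=4.5,interpolation=2)*1.6,0,255).astype(np.uint8))
d=capture("top")["img"];cv2.imwrite("pics/t5.png",d)
```

```text
now [0.6608 0.0282 0.2489] phi 171.61 down [ 3.e-04  1.e-04 -1.e+00] F [ 0.   0.1 -1.5] w 0.0354 t 16.3333
[0.0218, -0.0006, 0.0001, -0.0003, 0.0218, -0.0006, 0.0001, -0.0003, 0.0218, -0.0006, 0.0001, -0.0003, 0.0218, -0.0006, 0.0001, -0.0003, 0.0218, -0.0006, 0.0001, -0.0003]
```

View pics/s5.png

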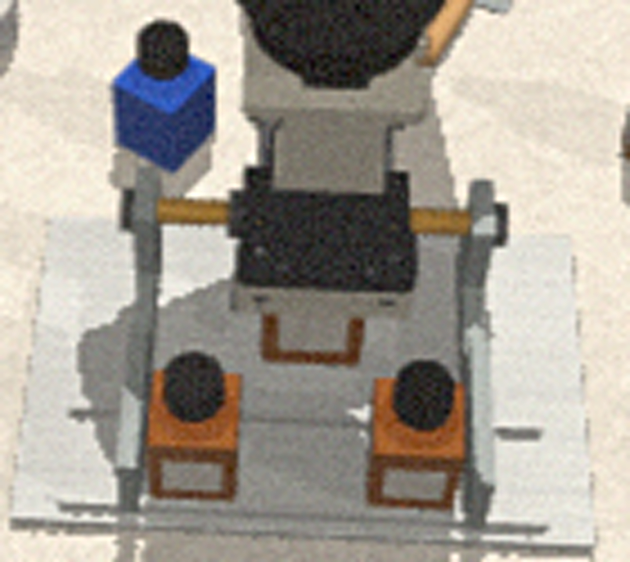

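Bottle c is squared up and centred above the gap between b (195,390) and a (422,395). Shift 3 mm and lower.

>>> play_rows(
  series=[0.01, -0.001, 0, 0, 0.02, -0.001, 0, 0, 0.025, -0.001, 0, 0, 0.02, 0, 0, 0, 0.01, 0, 0, 0],
)

```text
time_s: 16.85
tcp_pos: [0.6597, 0.0319, 0.1599]
eef_rot: [15.1, 89.8, -173.2]
contact_force: [0.1, -0.5, -2.4]
gripper_width: 0.0356
```

>>> play_rows(
  series=[0, 0, 0, 0, 0, 0, 0, 0, 0, 0, 0, 0, 0, 0, 0, 0, 0, 0, 0, 0],
)

```text
time_s: 17.27
tcp_pos: [0.6622, 0.0323, 0.165]
eef_rot: [-157.1, 89.9, 14.6]
contact_force: [0.1, 0.7, -1.2]
gripper_width: 0.0352
```

Run:
```python
from plan import *
th=np.radians(-8.313);o=np.array([.5817,.0426]);ex=np.array([np.cos(th),np.sin(th)]);ey=np.array([-ex[1],ex[0]])
rows((*(o+.08*ex),.084),171.7,10,ease=True)
d=capture("scene")["img"]; x,y,w,h=(280,145,140,125)
cv2.imwrite(f"pics/s6.png",np.clip(cv2.resize(d[y:y+h,x:x+w],None,fx=4.5,fy=4.5,interpolation=2)*1.6,0,255).astype(np.uint8))
```

```text
now [0.6622 0.0323 0.165 ] phi 171.7 down [ 2.2e-03  6.0e-04 -1.0e+00] F [ 0.1  0.7 -1.2] w 0.0352 t 17.2667
[0.0029, 0.0001, 0.0, -0.0, 0.0058, 0.0001, 0.0001, -0.0, 0.0087, 0.0002, 0.0001, -0.0, 0.0116, 0.0002, 0.0002, -0.0, 0.0116, 0.0002, 0.0002, -0.0]
[0.0116, 0.0002, 0.0002, -0.0, 0.0116, 0.0002, 0.0002, -0.0, 0.0087, 0.0002, 0.0001, -0.0, 0.0058, 0.0001, 0.0001, -0.0, 0.0029, 0.0001, 0.0, -0.0]
```

View pics/s6.png

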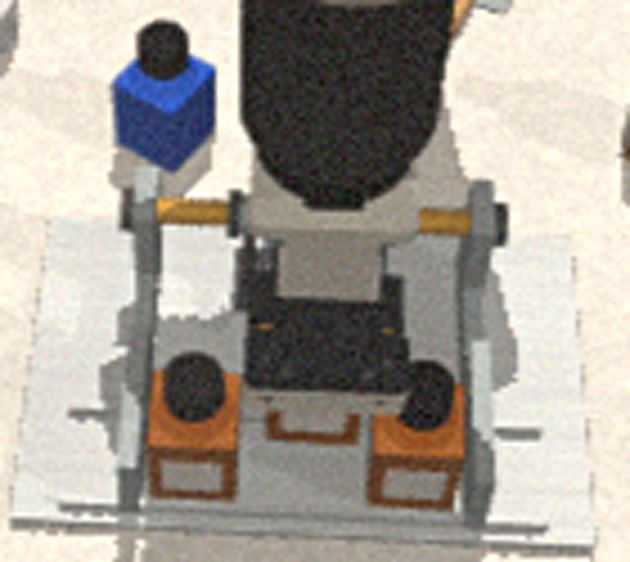

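Clear gaps on both sides of c. Lowering.

>>> play_rows(
  series=[0.008, 0.001, 0.001, 0, 0.014, 0, 0, 0, 0.016, 0, 0, 0, 0.014, 0, 0, 0, 0.01, 0, 0, 0],
)

```text
time_s: 17.73
tcp_pos: [0.6595, 0.0312, 0.0998]
eef_rot: [13.6, 89.9, -174.7]
contact_force: [-0.3, -0.3, -2.7]
gripper_width: 0.0351
```

>>> play_rows(
  series=[0.006, 0, 0, 0, 0.004, 0, 0, 0, 0.002, 0, 0, 0, 0, 0, 0, 0, 0, 0, 0, 0],
)

```text
time_s: 18.15
tcp_pos: [0.6608, 0.0314, 0.0902]
eef_rot: [-161.7, 89.9, 10.0]
contact_force: [0.2, -0.2, -2.2]
gripper_width: 0.0351
```

Run:
```python
from plan import *
th=np.radians(-8.313);o=np.array([.5817,.0426]);ex=np.array([np.cos(th),np.sin(th)]);ey=np.array([-ex[1],ex[0]])
s=get_state();p=s["tcp_pos"];print((p[:2]-o)@ex,(p[:2]-o)@ey,p,s["contact_force"],s["time_s"])
```

```text
0.07990228538309713 0.0003590723525987915 [0.66081467 0.03140297 0.09018941] [ 0.20896476 -0.21298239 -2.17447778] 18.15
```

>>> play_rows(
  series=[0.002, 0, 0, 0, 0.002, 0, 0, 0, 0.001, 0, 0, 0, 0, 0, 0, 0, 0, 0, 0, 0],
)

```text
time_s: 18.57
tcp_pos: [0.6603, 0.0313, 0.0846]
eef_rot: [53.5, 90.0, -134.8]
contact_force: [-0.5, 1.3, -1.7]
gripper_width: 0.0355
```

>>> play_rows(
  series=[0.001, 0, 0, 0, 0, 0, 0, 0, 0, 0, 0, 0, 0, 0, 0, 0, 0, 0, 0, 0],
)

```text
time_s: 18.98
tcp_pos: [0.6606, 0.0313, 0.0839]
eef_rot: [-166.1, 90.0, 5.6]
contact_force: [0.3, -1.1, 1.0]
gripper_width: 0.035
```

>>> play_rows(
  series=[0, 0, 0, 0, 0, 0, 0, 0, 0, 0, 0, 0, 0, 0, 0, 0, 0, 0, 0, 0],
  jaw=68,
)

```text
time_s: 19.4
tcp_pos: [0.6603, 0.0313, 0.0835]
eef_rot: [17.1, 90.0, -171.2]
contact_force: [0.2, -0.1, 0.2]
gripper_width: 0.0585
```

>>> play_rows(
  series=[-0.01, 0, 0, 0, -0.02, 0, 0, 0, -0.03, 0, 0, 0, -0.03, 0, 0, 0, -0.03, 0, 0, 0],
)

```text
time_s: 19.82
tcp_pos: [0.6602, 0.0312, 0.2057]
eef_rot: [129.1, 90.0, -59.2]
contact_force: [0.9, 0.2, 0.2]
gripper_width: 0.0595
```

Run:
```python
from plan import *
th=np.radians(-8.313);o=np.array([.5817,.0426]);ex=np.array([np.cos(th),np.sin(th)]);ey=np.array([-ex[1],ex[0]])
rows((*(o-.07*ex),.21),261.7,15,ease=True)
```

```text
now [0.6602 0.0312 0.2057] phi 171.7 down [ 1.e-04 -2.e-04 -1.e+00] F [0.9 0.2 0.2] w 0.0595 t 19.8167
[-0.0001, 0.0, 0.0031, -0.0327, -0.0002, -0.0002, 0.0062, -0.0654, -0.0003, -0.0009, 0.0093, -0.0982, -0.0004, -0.0024, 0.0122, -0.1309, -0.0004, -0.004, 0.0118, -0.1309]
[-0.0004, -0.0055, 0.0112, -0.1309, -0.0004, -0.0069, 0.0103, -0.1309, -0.0004, -0.0082, 0.0094, -0.1309, -0.0004, -0.0094, 0.0082, -0.1309, -0.0004, -0.0103, 0.0069, -0.1309]
[-0.0004, -0.0112, 0.0055, -0.1309, -0.0004, -0.0118, 0.004, -0.1309, -0.0003, -0.0092, 0.0018, -0.0982, -0.0002, -0.0062, 0.0006, -0.0654, -0.0001, -0.0031, 0.0001, -0.0327]
```

>>> play_rows(
  series=[0, 0, 0.003, -0.08, 0, 0, 0.006, -0.1, 0, -0.001, 0.009, -0.11, 0, -0.002, 0.012, -0.11, 0, -0.004, 0.012, -0.11],
  jaw=0,
  squeeze=20,
)

```text
time_s: 20.23
tcp_pos: [0.6172, 0.0338, 0.2043]
eef_rot: [167.2, 90.0, 8.4]
contact_force: [-0.5, 0.0, -0.1]
gripper_width: 0.0315
```

>>> play_rows(
  series=[0, -0.006, 0.011, -0.11, 0, -0.007, 0.01, -0.11, 0, -0.008, 0.009, -0.11, 0, -0.009, 0.008, -0.11, 0, -0.01, 0.007, -0.11],
)

```text
time_s: 20.65
tcp_pos: [0.5567, 0.0426, 0.2045]
eef_rot: [142.6, 90.0, 15.3]
contact_force: [-0.1, 0.5, 0.9]
gripper_width: 0.0018
```

>>> play_rows(
  series=[0, -0.011, 0.006, -0.11, 0, -0.012, 0.004, -0.11, 0, -0.009, 0.002, -0.11, 0, -0.006, 0, -0.11, 0, -0.003, 0, -0.08],
)

```text
time_s: 21.07
tcp_pos: [0.5143, 0.0521, 0.2047]
eef_rot: [123.4, 89.9, 26.0]
contact_force: [-0.4, -0.2, 0.2]
gripper_width: 0.0004
```

```bash
cat >> plan.py <<'E'
th=np.radians(-8.313);o=np.array([.5817,.0426]);ex=np.array([np.cos(th),np.sin(th)]);ey=np.array([-ex[1],ex[0]])
def rel():
    s=get_state();p=s["tcp_pos"]; print("rel corner x %.1f (mid %.1f) y %.1f z %.1f mm"%(((p[:2]-o)@ex+.06)*1e3+9.5,((p[:2]-o)@ex+.06)*1e3,((p[:2]-o)@ey)*1e3,(p[2]-.085)*1e3),"F",(np.append(s["contact_force"][:2]@np.array([ex,ey]).T,s["contact_force"][2])).round(1),"w",round(s["gripper_width"],4),"t",s["time_s"])
E
python3 - <<'E'
from plan import *
rel()
rows((*(o-.07*ex),.21),261.7,5,ease=True)
for n in ("scene","top"):
    d=capture(n)["img"]; x,y,w,h=(280,145,140,125) if n=="scene" else (215,125,155,120)
    cv2.imwrite(f"pics/{n}7.png",np.clip(cv2.resize(d[y:y+h,x:x+w],None,fx=4.5,fy=4.5,interpolation=2)*1.6,0,255).astype(np.uint8))
E
```

```text
rel corner x 1.4 (mid -8.1) y -0.4 z 119.7 mm F [-0.3 -0.2  0.2] w 0.0004 t 21.0667
now [0.5143 0.0521 0.2047] phi -97.42 down [ 1.1e-03  5.0e-04 -1.0e+00] F [-0.4 -0.2  0.2] w 0.0004 t 21.0667
[-0.0006, -0.0002, -0.0, 0.0017, -0.0012, -0.0004, -0.0001, 0.0034, -0.0018, -0.0006, -0.0001, 0.0051, -0.0012, -0.0004, -0.0001, 0.0034, -0.0006, -0.0002, -0.0, 0.0017]
```

View pics/scene7.png

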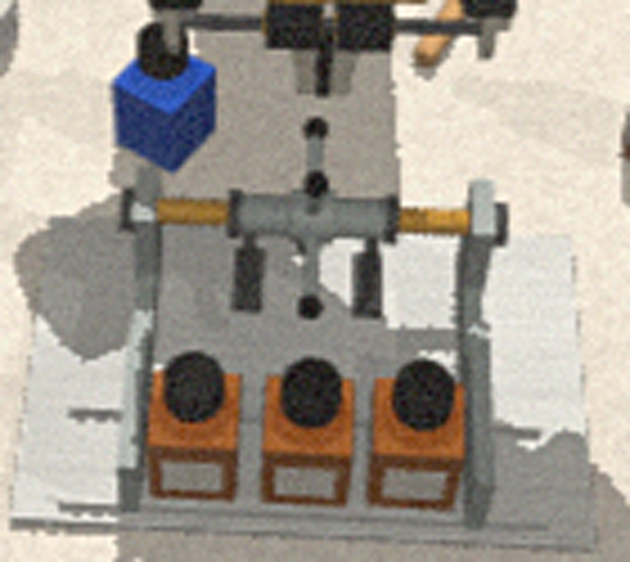

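View pics/top7.png

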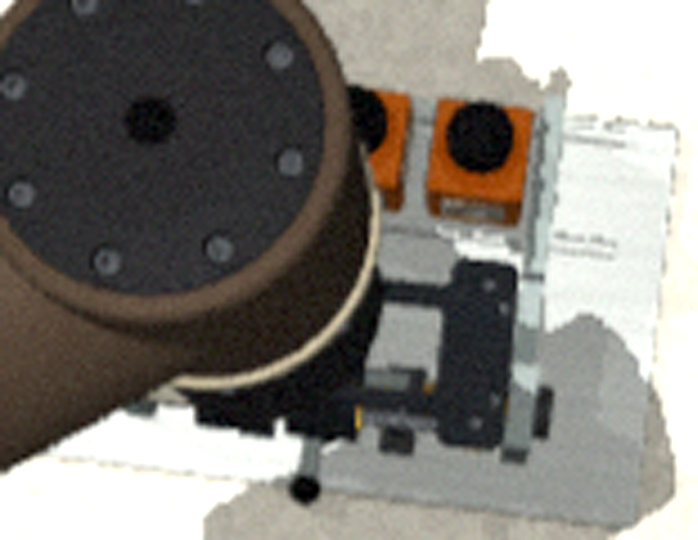

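All three bottles stand upright in the channel: (195,390), (312,390), (422,395). The closed fingers are just behind the top spoke at (316,183). Descending behind it.

>>> play_rows(
  series=[0.01, -0.001, 0, 0.005, 0.018, -0.001, 0, 0.005, 0.022, -0.001, 0, 0.005, 0.018, 0, 0, 0, 0.01, 0, 0, 0],
)

```text
time_s: 21.58
tcp_pos: [0.5107, 0.0518, 0.123]
eef_rot: [-63.1, 89.8, -162.0]
contact_force: [-0.6, -0.1, -0.6]
gripper_width: 0.0006
```

>>> play_rows(
  series=[0, 0, 0, 0, 0, 0, 0, 0, 0, 0, 0, 0, 0, 0, 0, 0, 0, 0, 0, 0],
)

```text
time_s: 22.0
tcp_pos: [0.5125, 0.0526, 0.1265]
eef_rot: [122.7, 89.9, 24.1]
contact_force: [-0.5, 0.1, -0.7]
gripper_width: 0.0006
```

Run:
```python
from plan import *
rel()
for n in ("scene",):
    d=capture(n)["img"]; x,y,w,h=(280,145,140,125) if n=="scene" else (215,125,155,120)
    cv2.imwrite(f"pics/{n}8.png",np.clip(cv2.resize(d[y:y+h,x:x+w],None,fx=4.5,fy=4.5,interpolation=2)*1.6,0,255).astype(np.uint8))
```

```text
rel corner x -0.4 (mid -9.9) y -0.1 z 41.5 mm F [-0.5  0.1 -0.7] w 0.0006 t 22.0
```

View pics/scene8.png

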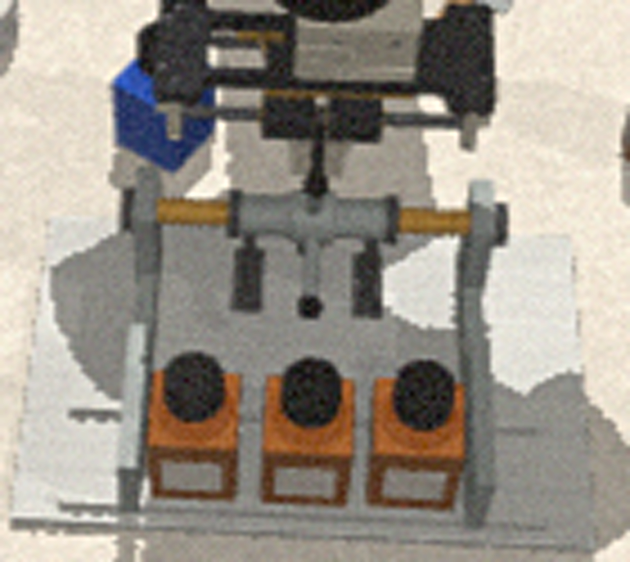

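>>> play_rows(
  series=[0, 0.006, 0, 0, 0.001, 0.006, 0, 0, 0.002, 0.005, 0, 0, 0.003, 0.005, 0, 0, 0.003, 0.005, 0, 0],
)

```text
time_s: 22.47
tcp_pos: [0.5391, 0.0482, 0.1163]
eef_rot: [-86.4, 90.0, 175.0]
contact_force: [-3.3, 0.6, 1.8]
gripper_width: 0.0006
```

Run:
```python
from plan import *
rel()
for n in ("scene",):
    d=capture(n)["img"]; x,y,w,h=(280,145,140,125) if n=="scene" else (215,125,155,120)
    cv2.imwrite(f"pics/{n}9.png",np.clip(cv2.resize(d[y:y+h,x:x+w],None,fx=4.5,fy=4.5,interpolation=2)*1.6,0,255).astype(np.uint8))
```

```text
rel corner x 26.6 (mid 17.1) y -0.6 z 31.3 mm F [-3.4  0.1  1.8] w 0.0006 t 22.4667
```

View pics/scene9.png

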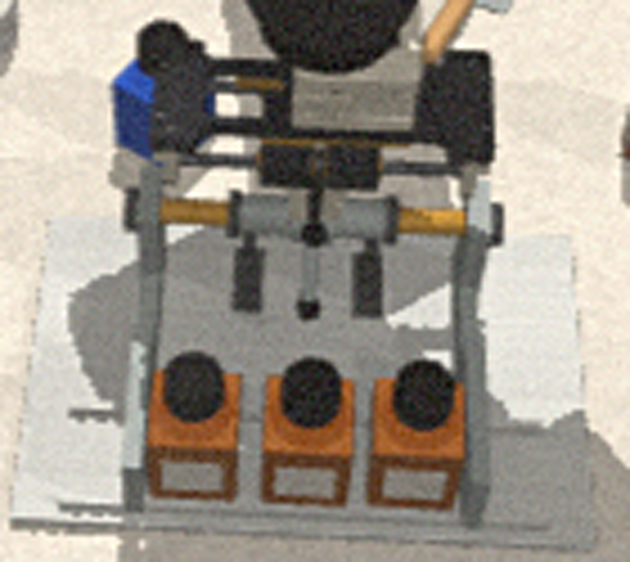

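Spoke ball is moving (now (315,233)) at the expected ~3.5 N. Continuing.

>>> play_rows(
  series=[0.004, 0.004, 0, 0, 0.004, 0.003, 0, 0, 0.004, 0.003, 0, 0, 0.004, 0.002, 0, 0, 0.003, 0.001, 0, 0],
)

```text
time_s: 22.93
tcp_pos: [0.5515, 0.0463, 0.0969]
eef_rot: [-66.4, 90.0, -165.0]
contact_force: [-2.6, 1.7, 3.6]
gripper_width: 0.0007
```

Run:
```python
from plan import *
rel()
```

```text
rel corner x 39.1 (mid 29.6) y -0.7 z 11.9 mm F [-2.8  1.3  3.6] w 0.0007 t 22.9333
```

>>> play_rows(
  series=[-0.012, 0, 0, 0, -0.018, 0, 0, 0, -0.018, 0, 0, 0, -0.016, 0, 0, 0, -0.008, 0, 0, 0],
)

```text
time_s: 23.35
tcp_pos: [0.5527, 0.0466, 0.1714]
eef_rot: [110.2, 89.8, 11.5]
contact_force: [0.4, 0.0, 0.3]
gripper_width: 0.0004
```

>>> play_rows(
  series=[0, -0.008, 0, 0, 0, -0.016, 0, 0, 0, -0.018, 0, 0, 0, -0.018, 0, 0, 0, -0.01, 0, 0],
)

```text
time_s: 23.77
tcp_pos: [0.4797, 0.0565, 0.1683]
eef_rot: [-71.6, 89.9, -170.3]
contact_force: [0.3, 0.4, -0.5]
gripper_width: 0.0003
```

Run:
```python
from plan import *
rel()
for n in ("scene",):
    d=capture(n)["img"]; x,y,w,h=(280,145,140,125) if n=="scene" else (215,125,155,120)
    cv2.imwrite(f"pics/{n}10.png",np.clip(cv2.resize(d[y:y+h,x:x+w],None,fx=4.5,fy=4.5,interpolation=2)*1.6,0,255).astype(np.uint8))
```

```text
rel corner x -33.5 (mid -43.0) y -1.0 z 83.3 mm F [ 0.2  0.5 -0.5] w 0.0003 t 23.7667
```

View pics/scene10.png

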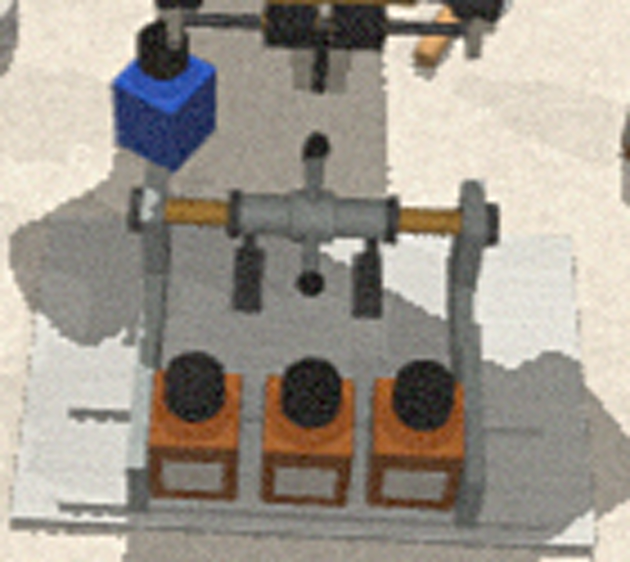

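>>> play_rows(
  series=[0.006, 0, -0.001, 0, 0.011, 0, 0, 0, 0.012, 0, 0, 0, 0.01, 0, 0, 0, 0.004, 0, 0, 0],
)

```text
time_s: 24.23
tcp_pos: [0.4819, 0.0575, 0.1244]
eef_rot: [-57.4, 89.8, -156.1]
contact_force: [-0.3, 0.6, -0.6]
gripper_width: 0.0005
```

>>> play_rows(
  series=[0, 0.003, 0, 0, 0, 0.006, 0, 0, 0, 0.007, 0, 0, 0, 0.007, 0, 0, 0, 0.006, 0, 0],
)

```text
time_s: 24.65
tcp_pos: [0.5119, 0.0533, 0.1269]
eef_rot: [90.3, 90.0, -8.4]
contact_force: [-2.9, -0.1, 2.5]
gripper_width: 0.0006
```

Run:
```python
from plan import *
rel()
for t in (-20,-15,-10,-5,0):
    a=np.radians(t);q=o+(-.06+.06*np.sin(a))*ex;u=proj("scene",(*q,.085+.06*np.cos(a)));print(t,(u-[280,145])*4.5)
```

```text
rel corner x -1.1 (mid -10.6) y 0.5 z 41.9 mm F [-2.9 -0.5  2.5] w 0.0006 t 24.65
-20 [314.20523955 134.92885603]
-15 [314.21351915 139.53577309]
-10 [314.18564787 144.78547106]
-5 [314.12146295 150.6403384 ]
0 [314.02114628 157.05618905]
```

>>> play_rows(
  series=[0, 0.006, 0, 0, 0.001, 0.006, 0, 0, 0.002, 0.005, 0, 0, 0.003, 0.005, 0, 0, 0.003, 0.005, 0, 0],
)

```text
time_s: 25.07
tcp_pos: [0.5382, 0.0492, 0.1173]
eef_rot: [6.7, 90.0, -92.0]
contact_force: [-4.0, 0.6, 1.2]
gripper_width: 0.0006
```

>>> play_rows(
  series=[0.004, 0.004, 0, 0, 0.004, 0.003, 0, 0, 0.004, 0.003, 0, 0, 0.004, 0.002, 0, 0, 0.003, 0.001, 0, 0],
)

```text
time_s: 25.48
tcp_pos: [0.5513, 0.0474, 0.0982]
eef_rot: [93.6, 90.0, -5.0]
contact_force: [-0.5, -1.9, 3.4]
gripper_width: 0.0005
```

Run:
```python
from plan import *
rel()
for n in ("scene",):
    d=capture(n)["img"]; x,y,w,h=(280,145,140,125) if n=="scene" else (215,125,155,120)
    cv2.imwrite(f"pics/{n}11.png",np.clip(cv2.resize(d[y:y+h,x:x+w],None,fx=4.5,fy=4.5,interpolation=2)*1.6,0,255).astype(np.uint8))
```

```text
rel corner x 38.7 (mid 29.2) y 0.4 z 13.2 mm F [-0.3 -2.   3.4] w 0.0005 t 25.4833
```

View pics/scene11.png

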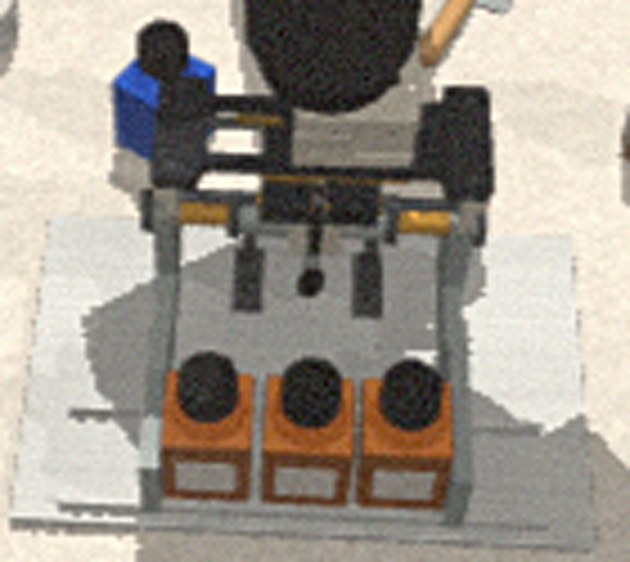

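Row closing in; only thin gaps remain at (256,440) and (355,440). Third push.

>>> play_rows(
  series=[-0.012, 0, 0, 0, -0.018, 0, 0, 0, -0.018, 0, 0, 0, -0.016, 0, 0, 0, -0.006, 0, 0, 0],
)

```text
time_s: 25.95
tcp_pos: [0.552, 0.0481, 0.1709]
eef_rot: [116.7, 89.8, 18.0]
contact_force: [-0.0, 0.1, 0.3]
gripper_width: 0.0002
```

>>> play_rows(
  series=[0, -0.008, 0, 0, 0, -0.016, 0, 0, 0, -0.018, 0, 0, 0, -0.018, 0, 0, 0, -0.01, 0, 0],
)

```text
time_s: 26.37
tcp_pos: [0.4787, 0.0578, 0.1672]
eef_rot: [-75.4, 89.9, -174.0]
contact_force: [-0.5, -0.5, 0.3]
gripper_width: 0.0005
```

>>> play_rows(
  series=[0.006, 0, 0, 0, 0.011, 0, 0, 0, 0.012, 0, 0, 0, 0.01, 0, 0, 0, 0.004, 0, 0, 0],
)

```text
time_s: 26.78
tcp_pos: [0.4807, 0.0577, 0.1235]
eef_rot: [-59.1, 89.9, -157.7]
contact_force: [-0.5, -0.4, -0.4]
gripper_width: 0.0009
```

>>> play_rows(
  series=[0, 0.003, 0, 0, 0, 0.006, 0, 0, 0, 0.007, 0, 0, 0, 0.007, 0, 0, 0, 0.006, 0, 0],
)

```text
time_s: 27.2
tcp_pos: [0.511, 0.0534, 0.1259]
eef_rot: [84.6, 90.0, -14.1]
contact_force: [-3.0, -0.4, 1.6]
gripper_width: 0.0004
```

Run:
```python
from plan import *
rel()
```

```text
rel corner x -2.0 (mid -11.5) y 0.5 z 40.9 mm F [-2.9 -0.8  1.6] w 0.0004 t 27.2
```

>>> play_rows(
  series=[0, 0.005, 0, 0, 0, 0.005, 0, 0, 0.001, 0.004, 0, 0, 0.001, 0.004, 0, 0, 0, 0, 0, 0],
)

```text
time_s: 27.62
tcp_pos: [0.5281, 0.0507, 0.123]
eef_rot: [-56.2, 89.9, -154.8]
contact_force: [-2.9, 0.7, 0.0]
gripper_width: 0.0005
```

>>> play_rows(
  series=[0.001, 0.003, 0, 0, 0.001, 0.002, 0, 0, 0.001, 0.002, 0, 0, 0, 0, 0, 0, 0, 0, 0, 0],
)

```text
time_s: 28.03
tcp_pos: [0.5351, 0.0499, 0.1207]
eef_rot: [98.4, 90.0, -0.3]
contact_force: [-2.5, -0.5, 0.2]
gripper_width: 0.0004
```

Run:
```python
from plan import *
rel()
```

```text
rel corner x 22.3 (mid 12.8) y 0.5 z 35.7 mm F [-2.4 -0.9  0.2] w 0.0004 t 28.0333
```

>>> play_rows(
  series=[0.001, 0.001, 0, 0, 0.001, 0.001, 0, 0, 0.001, 0.001, 0, 0, 0, 0, 0, 0, 0, 0, 0, 0],
)

```text
time_s: 28.45
tcp_pos: [0.5383, 0.0495, 0.1178]
eef_rot: [107.8, 89.9, 9.1]
contact_force: [-1.9, -1.8, 1.9]
gripper_width: 0.0002
```

>>> play_rows(
  series=[0.001, 0.001, 0, 0, 0.001, 0.001, 0, 0, 0.001, 0.001, 0, 0, 0, 0, 0, 0, 0, 0, 0, 0],
)

```text
time_s: 28.87
tcp_pos: [0.5412, 0.0491, 0.1149]
eef_rot: [105.9, 90.0, 7.3]
contact_force: [-1.8, 0.5, 5.3]
gripper_width: 0.0005
```

Run:
```python
from plan import *
rel()
for n in ("scene",):
    d=capture(n)["img"]; x,y,w,h=(280,145,140,125) if n=="scene" else (215,125,155,120)
    cv2.imwrite(f"pics/{n}12.png",np.clip(cv2.resize(d[y:y+h,x:x+w],None,fx=4.5,fy=4.5,interpolation=2)*1.6,0,255).astype(np.uint8))
```

```text
rel corner x 28.5 (mid 19.0) y 0.5 z 29.9 mm F [-1.8  0.3  5.3] w 0.0005 t 28.8667
```

View pics/scene12.png

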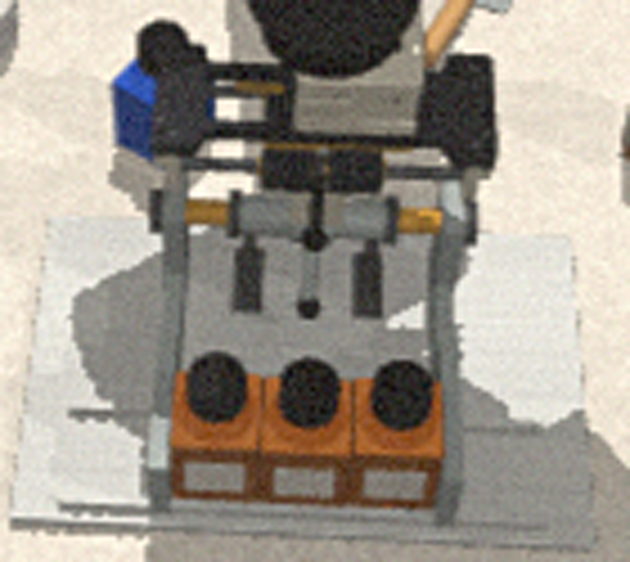

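The row looks closed and the force is rising at ~4.0 rad. Small tightening steps now.

>>> play_rows(
  series=[0.001, 0.001, 0, 0, 0, 0, 0, 0, 0, 0, 0, 0, 0, 0, 0, 0, 0, 0, 0, 0],
)

```text
time_s: 29.33
tcp_pos: [0.542, 0.0489, 0.1142]
eef_rot: [109.2, 90.0, 10.6]
contact_force: [-4.9, -0.1, 9.1]
gripper_width: 0.0008
```

>>> play_rows(
  series=[0.001, 0.001, 0, 0, 0, 0, 0, 0, 0, 0, 0, 0, 0, 0, 0, 0, 0, 0, 0, 0],
)

```text
time_s: 29.75
tcp_pos: [0.5426, 0.0487, 0.1134]
eef_rot: [120.2, 90.0, 21.6]
contact_force: [-6.7, 1.1, 11.9]
gripper_width: 0.0004
```

Run:
```python
from plan import *
rel()
```

```text
rel corner x 29.9 (mid 20.4) y 0.4 z 28.4 mm F [-6.8  0.1 11.9] w 0.0004 t 29.75
```

Firm stop at ~13.7 N, so it is clamped. Back off and retreat upward.

>>> play_rows(
  series=[-0.003, -0.003, 0, 0, -0.012, 0, 0, 0, -0.02, 0, 0, 0, -0.022, 0, 0, 0, -0.02, 0, 0, 0],
)

```text
time_s: 30.17
tcp_pos: [0.5402, 0.0493, 0.1905]
eef_rot: [111.2, 90.0, 12.6]
contact_force: [-0.5, 0.2, -0.5]
gripper_width: 0.0006
```

>>> play_rows(
  series=[-0.02, -0.01, 0, 0, -0.015, -0.025, 0, 0, 0, -0.03, 0, 0, 0, -0.02, 0, 0, 0, -0.01, 0, 0],
)

```text
time_s: 30.58
tcp_pos: [0.4443, 0.0636, 0.2249]
eef_rot: [146.4, 89.9, 47.8]
contact_force: [-0.3, 0.1, -0.2]
gripper_width: 0.0005
```

>>> play_rows(
  series=[0, 0, 0.015, 0, 0, 0, 0.03, 0, 0, 0, 0.03, 0, 0, 0, 0.03, 0, 0, 0, 0.03, 0],
)

```text
time_s: 31.0
tcp_pos: [0.4259, -0.0711, 0.2246]
eef_rot: [104.0, 89.9, 5.4]
contact_force: [1.2, -0.2, -0.7]
gripper_width: 0.0006
```

>>> play_rows(
  series=[0, 0, 0.03, 0, 0, 0, 0.03, 0, 0, 0, 0.02, 0, 0, 0, 0.01, 0, 0, 0, 0, 0],
)

```text
time_s: 31.42
tcp_pos: [0.4121, -0.1606, 0.2243]
eef_rot: [-16.1, 90.0, -114.8]
contact_force: [-0.5, 0.6, -0.7]
gripper_width: 0.0004
```

Run:
```python
from plan import *
rel()
for n in ("scene","top"):
    d=capture(n)["img"]; x,y,w,h=(280,145,140,125) if n=="scene" else (215,125,155,120)
    cv2.imwrite(f"pics/{n}13.png",np.clip(cv2.resize(d[y:y+h,x:x+w],None,fx=4.5,fy=4.5,interpolation=2)*1.6,0,255).astype(np.uint8))
    cv2.imwrite(f"pics/{n}13f.png",d)
```

```text
rel corner x -68.9 (mid -78.4) y -225.5 z 139.3 mm F [-0.5  0.5 -0.7] w 0.0004 t 31.4167
```

View pics/scene13.png

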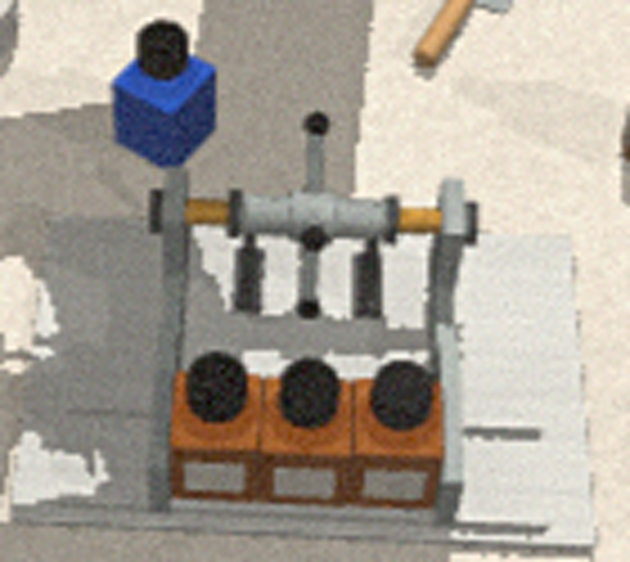

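View pics/top13f.png

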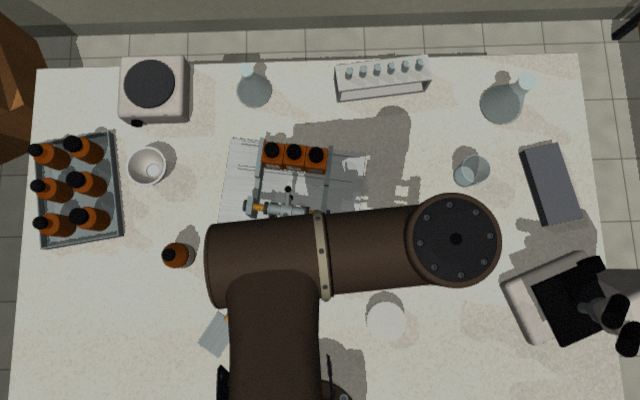

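The row is closed with no visible gap (seams at (261,440) and (352,440)), the cheeks touch both ends, and the bystanders look unmoved. One numeric check before handing in.

Run:
```python
from plan import *
from scipy.cluster.vq import kmeans2
t=cv2.imread("pics/top13f.png");s=cv2.imread("pics/scene13f.png")
def cen(im,b,n):
    x,y,w,h=b;m=(im[y:y+h,x:x+w].max(2)<38).astype(np.uint8);_,l,st,c=cv2.connectedComponentsWithStats(m)
    return sorted([tuple(c[i]+[x,y]) for i in range(1,len(st)) if st[i,4]>90])
T=cen(t,(255,135,80,35),3);S=cen(s,(318,220,65,22),3)[::-1]
print(len(T),len(S))
for a,b in zip(T,S):
    X,r=tri(a,b);print(X.round(4),"carrier",((X[:2]-o)@ex).round(4),((X[:2]-o)@ey).round(4))
t0=cv2.imread("pics/top0.png");d=np.abs(t0.astype(int)-t).max(2)
for n,(x,y) in dict(mortar=(147,165),beaker=(470,170),round=(176,255)).items(): print(n,int((d[y-18:y+18,x-18:x+18]>60).sum()))
from plant import close_job
print(close_job())
```

```text
3 3
[0.6679 0.0847 0.1004] carrier 0.0792 0.0542
[0.6614 0.0312 0.1011] carrier 0.0805 0.0003
[ 0.6522 -0.0219  0.1014] carrier 0.079 -0.0536
mortar 0
beaker 0
round 218
the job is handed in; nothing more can be done
None
```

Run:
```python
from h import *
T=[cv2.imread(f"pics/{f}.png") for f in("top0","top13f")];S=[cv2.imread(f"pics/{f}.png") for f in("scene0","scene13f")]
for im in T: print(black(im,(162,240,26,26))[0])
for im in S: print(black(im,(424,145,20,20))[0])
```

```text
[168.41496599 254.02040816]
[168.39393939 254.25      ]
[435.02941176 153.16176471]
[434.84 153.06]
```

The three square bottles are clamped upright in the carrier with no gap left in the row, and the job is handed in. The robot's clock read about 31 s of the 72 s allowed.

- **What I did:** I lifted bottles a and b by their caps and moved them apart along the channel. I then stood the loose bottle between them. Three pushes with the closed fingers turned the turnbuckle's top spokes away from the robot, from about 0.3 to about 4.0 rad. I stopped when the push force rose to about 14 N, then moved the arm clear.
- **Row check:** Measured from both cameras, the caps stand at carrier y = +54.2, +0.3 and −53.6 mm. That is 54 mm apart, the width of a bottle. Both cheeks touch the ends in the pictures, and the wrist force with the arm clear was near zero.
- **Bystanders:** The mortar and beaker showed no change between the first and last top pictures. My pixel check for the round bottle did flag a difference. That was probably the arm's shadow, because its cap is within 0.3 px of its starting place in both views; I confirmed this only after handing in.
- **Not measured:** I saw the blue look-alike only in the pictures, where it stayed in place, and took no numbers for it.

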